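# Walk a stuck tool holder out of its socket with a mallet

## Task

The T-shaped aluminium tool holder is stuck in the socket of the test fixture. Take the stubby mallet by its handle and walk the holder out with light taps or pushes, by turns, on the backs of its two ears, until the dark groove across its tongue stands just clear of the socket mouth, with the tongue's end still inside; the mallet may never press on it with more than 18 N, and do not touch the holder with the gripper. Then stand the mallet upright on its head on its rubber pad, let go of it, and leave everything else where it is.

Things in the scene. Friction and masses are not known exactly. Their poses are not given: they have to be found in the camera images.
- fixture: Test fixture fixed to the table: base plate 18 mm thick, x -95 to 115 mm, y -150 to 150 mm; on it a roofed socket block, x -88 to 0, y -41 to 41 mm, top 56 mm above the table (brass cap to 67 mm). Under each ear a black sprung rest (x -1 to 89, 94 to 134 mm either side, top at 20 mm) follows a light push for 10 to 25 mm and springs back. Plate behind the ears is free. Origin on the table under the socket mouth.
- socket_mouth (a point): Middle of the socket's mouth, level with the tops of the rests (20 mm above the table). x points out of the socket, the way the holder comes out (away from the robot), y to the fixture's left, z up. The socket is 43 mm wide, 80 mm deep, closed at the back; its locked sleeve sits askew by up to 0.034 rad either way, different each time and hard to see.
- holder: Loose T-shaped aluminium holder, 0.3 to 0.53 kg, flat on the two rests: cross bar 22 (x) x 270 (y) x 25 mm high; from the middle of its back a tongue 70 long, 40 wide, 25 mm high runs back (-x) into the socket, with 1.7 mm of play each side. Origin under the middle of the cross bar; axes as the socket's when square.
- groove (a point): Middle of the dark 4 mm groove across the tongue's top, 46 mm behind the bar's back face; starts 38 to 43 mm inside the mouth. A small push on an ear springs back. Pushed further (4 to 13 N) the ear slides up to some 40 mm, until the tongue wedges and the force climbs, at first perhaps after 5 mm on one side; a push on the other ear then frees it. Stop each push by feel, at about 14 N.
- ear_left (a point): Back face of the holder's left (+y) ear: the middle height of the bar (12.5 mm above the rests), 115 mm from the holder's middle. The mallet pushes here in the fixture's +x direction. The ear is free from 42 to 135 mm from the middle.
- ear_right (a point): The same on the right (-y) ear.
- mallet_grip (a point): Stubby mallet, 0.25 kg, standing on its head, handle up: head 70 mm long (x; its two end faces strike), 34 mm wide, 34 mm high; wooden handle 26 (x) x 20 mm (y), from the top of the head to 100 mm above the head's underside. This point is on the handle's axis, 62 mm above that underside.
- mallet_foot (a point): Middle of the underside of the mallet's head.
- pad_top (a point): Middle of the top of the mallet's black rubber pad, 110 (x) x 100 (y) mm, 6 mm thick, fixed, beside the fixture on the left or on the right.
- tray: Fixed shallow grey tray, 110 x 100 x 22 mm, on the other side of the fixture from the pad, with a bushing and a slug in it; not part of the job. Origin under its centre.
- tape_measure: Tape measure, 70 x 40 x 62 mm, bystander.
- clear_cup: Clear cup, 64 mm wide, 70 mm high, bystander.
- screwdriver: Screwdriver lying on the table, bystander.
- brass_fitting: Brass fitting, 30 mm wide, 40 mm high, bystander.
- wrench: Wrench lying on the table, bystander.
- bushing: Brass bushing, 32 mm wide, 24 mm high, in the tray, bystander.
- steel_slug: Steel slug, 28 mm wide, 18 mm high, in the tray, bystander.
- mallet: The mallet again: origin at the middle of the underside of its head.

How it is judged:
On the way, in this order (a step that is already met when the one before it is completed fails the run):
1. the mallet has been lifted off its pad (z of mallet_foot in the frame of pad_top above 0.015 m), for 0.1 s.
2. the holder has been walked out until its groove is at or past the socket mouth (x of groove in the frame of socket_mouth above 0 m), for 0.2 s.
At the end, for the whole second after the job is handed in: The middle of the groove lies 0 to 19 mm outside the socket mouth (so at least 5 mm of the tongue is still inside), the holder lies level on the rests, not moving, and the mallet stands upright (within 0.1 rad) and at rest on its pad, within 35 mm of the pad's middle (x of groove in the frame of socket_mouth between 0 and 0.019 m and z of groove in the frame of socket_mouth between 0.021 and 0.031 m and linear speed of each of holder, mallet below 0.01 m/s and horizontal distance between mallet_foot and pad_top below 0.035 m and z of mallet_foot in the frame of pad_top below 0.005 m and angle between mallet_foot's own z axis and vertical below 0.1 rad); the robot touches nothing.
It fails at once if the mallet pressed or struck the holder with more than 18 N (contact force between mallet and holder above 18 N).
It fails at once if the gripper or arm touched the holder (contact force between any of the fingers, the arm and holder above 0.5 N).
It fails at once if a bystander was moved by more than 20 mm (distance of any of tape_measure, clear_cup, screwdriver, brass_fitting, wrench, bushing, steel_slug from where it was at the start of the episode above 0.02 m).
It also fails if it takes over 50 s, if anything falls off the work surface, if the arm or the gripper's body presses on something with over 40 N, if the wrist force passes 120 N, or if a joint passes its speed limit or range.

## Robot

A 6-joint arm with a two-finger parallel gripper is mounted at the origin on the work surface. World frame = base frame: x ahead of the robot, y to its left, z up, the work surface at z = 0. Lengths are in m, angles in rad, forces in N, time in s.
With the tool pointing down it reaches from about 0.25 to 0.775 m from the base axis. Payload 4 kg.
Tool frame: the origin (TCP) lies midway between the tips of the shut fingers; the grasp point (between the pads) lies 19 mm behind it; z points along the fingers, x is the direction in which the jaws open and shut, and the axes are right-handed (so a half turn about z gives the same grasp; the last joint's range is limited). The gripper opens to 94 mm and grips with 3 to 60 N. Pads are 16 mm wide; open, the fingers measure 119 mm over their backs; the gripper's body (75 mm by 177 mm) begins 78 mm behind the grasp point.
Start: joints at [1.184, 0.087, 1.371, -0, 1.684, -0.103], TCP at [0.154, 0.528, 0.206] pointing down, gripper open.
Joint ranges: [-3.1, 3.1], [-0.76, 2.03], [0.27, 2.55], [-1.08, 4.22], [0.17, 2.65], [-2.57, 2.57]. Speed limits (rad/s): [2.79, 2.79, 3.14, 3.14, 3.14, 3.14].

## Interface

Orientations are given as [roll, pitch, yaw] about the fixed x, y, z axes, in that order (R = Rz(yaw) Ry(pitch) Rx(roll)).
In Python, from bench import * gives the robot as it stands.
- The arm moves only by the tool send_rows, never from a script. Its argument "rows" is one flat list of numbers, 7 for each row, row after row: the shift along the world's x, y, z in mm, then the turn, a rotation vector about the world's x, y, z in degrees, then the opening, from 0 (shut) to 1 (fully open). A call has exactly 8 rows; each row shifts and turns the commanded pose from where the row before left it; what a row does not reach is not made up. A row lasts 1/8 s, in which the tool goes at most 62.5 mm and 10.7 degrees, less where a joint would pass 70% of its speed; a pose out of reach is approached as far as the arm can. A call is refused whole if a number of a shift passes 62.5 or a number of a turn 10.7, either way. A call with a gripper value outside its range is refused whole. The fingers move at their own pace and stop on an object; the grip force is fixed at half the most. Time passes only in rows, so rows that do not move let the fingers close, or fill a call up. It gives the time, the measured TCP pose, the force and the opening at its end, in the units of the state.
- get_obs(): the state, without advancing time (a new reading comes with each control period).
- snapshot(name): name is "side" or "top" or "wrist"; returns a dict with "color" (420x560x3 uint8, red, green, blue), "intrinsics" (3x3 intrinsics, pixels), "distortion" ([k1, k2, p1, p2, k3] as OpenCV has them; the pictures are not rectified), "rvec" (rotation vector, rad) and "tvec" (3), from world to camera coordinates, as OpenCV has them; the wrist camera has in their place "T_tool_cam" (4x4, takes a point from camera to tool coordinates, whose origin is the TCP and whose axes are the tool frame's). Camera axes: x right, y down, z forward; pixel columns grow to the right and rows downward; lengths in m; the calibration is good to about 2 mm. A picture is of the moment at which its call begins: read the wrist's pose just before it. There is no depth.
- close_job(): hands the job in, once; it reports no verdict.
The state is a dict: "time": time; "joint_positions": joint angles; "qvel": joint speeds; "joint_torque": joint torques, N m; "tool_pos": TCP position; "ee_rot": TCP orientation; "wrist_force": force on the tool from outside, world axes, zero at the start; "wrist_torque": the same for the moment, N m; "width": finger opening in m.
Only numpy, scipy, OpenCV 4.12 (cv2) and the standard library are available. Lean on these libraries where they do the work, as an engineer would, in place of code of your own. Each camera call takes 0.05 s, during which the arm holds its last target.

## Working session

There is one attempt and no reset: what is moved stays moved. The work goes in short steps, Python scripts to look and compute and a tool call to move; the robot and the scene stay as the last step left them, time stands still between calls to the robot, and variables do not carry over. Pictures are saved under pics/ and viewed, and the job is handed in when it is done.

Besides the shell and the picture viewer there is one more tool, called after ">>>" as a command line: name --argument value ..., lists and objects as JSON in quotes. send_rows: Moves the arm, as the interface text tells. Its arguments: {"type":"object","properties":{"rows":{"type":"array","items":{"type":"number"}}},"required":["rows"]}

```bash
mkdir -p pics; ls
cat > h.py <<'E'
import numpy as np, cv2
from bench import *
from scipy.spatial.transform import Rotation as R
def cam(s,obs=None):
    K=np.array(s["intrinsics"]);D=np.array(s["distortion"])
    if "rvec" in s:
        Rm=cv2.Rodrigues(np.array(s["rvec"],float))[0];t=np.array(s["tvec"],float).ravel()
    else:
        T=np.eye(4);T[:3,:3]=R.from_euler('xyz',obs["ee_rot"]).as_matrix();T[:3,3]=obs["tool_pos"]
        W=np.linalg.inv(T@np.array(s["T_tool_cam"]));Rm=W[:3,:3];t=W[:3,3]
    return K,D,Rm,t
def toplane(c,px,z):
    K,D,Rm,t=c
    u=cv2.undistortPoints(np.array(px,float).reshape(-1,1,2),K,D).reshape(-1,2)
    d=np.c_[u,np.ones(len(u))]@Rm; o=-Rm.T@t
    return o+d*((z-o[2])/d[:,2])[:,None]
def proj(c,P):
    K,D,Rm,t=c
    return cv2.projectPoints(np.array(P,float).reshape(-1,1,3),cv2.Rodrigues(Rm)[0],t,K,D)[0].reshape(-1,2)
def take(n,fn,scale=1):
    o=get_obs();s=snapshot(n);im=cv2.cvtColor(s["color"],cv2.COLOR_RGB2BGR)
    cv2.imwrite("pics/"+fn+"_raw.png",im)
    cv2.imwrite("pics/"+fn+".png",cv2.resize(im,(784,588),interpolation=cv2.INTER_CUBIC))
    c=cam(s,o);import pickle;pickle.dump(c,open("pics/"+fn+".pkl","wb"))
    return im,c,o
E
python3 - <<'E'
from h import *
for n in("top","side","wrist"): 
    im,c,o=take(n,n+"0"); print(n,-c[2].T@c[3],c[0][0,0])
print(o)
E
```

```text
pics
top [0.50282472 0.0360015  1.27805041] 406.524724255207
side [ 0.3353991  -0.83319738  0.85481584] 504.1970434288446
wrist [0.08543603 0.54642963 0.38364318] 343.821430971243
{'time': 0.1, 'joint_positions': array([ 1.18395115e+00,  8.78895708e-02,  1.37202759e+00,  1.42077614e-05,
        1.68360444e+00, -1.03069937e-01]), 'qvel': array([-0.00116619, -0.00050071, -0.00328687,  0.00123944,  0.00084238,
        0.00137783]), 'joint_torque': array([ 2.34122839e-03, -3.41251910e+01, -3.03301764e+01,  7.19640311e-02,
        3.04553902e-02, -1.19968663e-04]), 'tool_pos': array([0.15379626, 0.52757178, 0.20445491]), 'ee_rot': array([-3.14138014e+00,  1.91725544e-03,  1.28702288e+00]), 'wrist_force': array([-0.14820054,  0.25436639, -0.49545677]), 'wrist_torque': array([-0.02007448, -0.03782648,  0.08966668]), 'width': 0.09398557687651334}
```

View pics/top0.png

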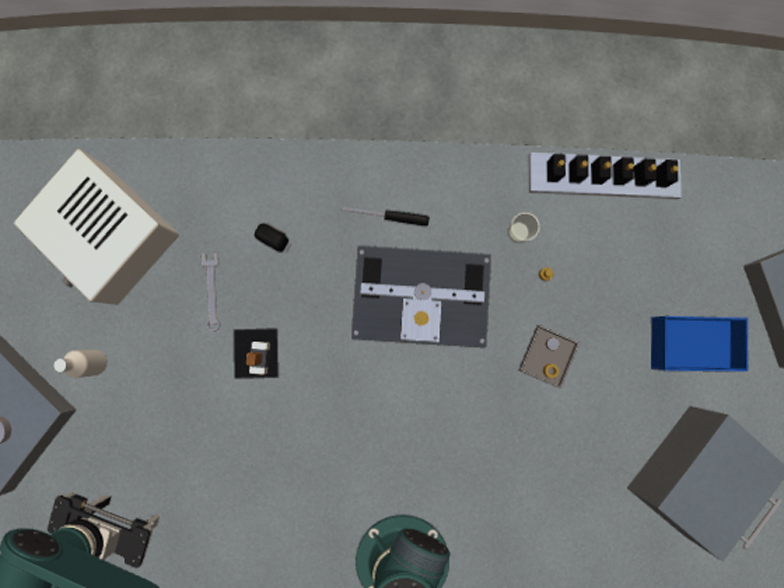

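View pics/side0.png

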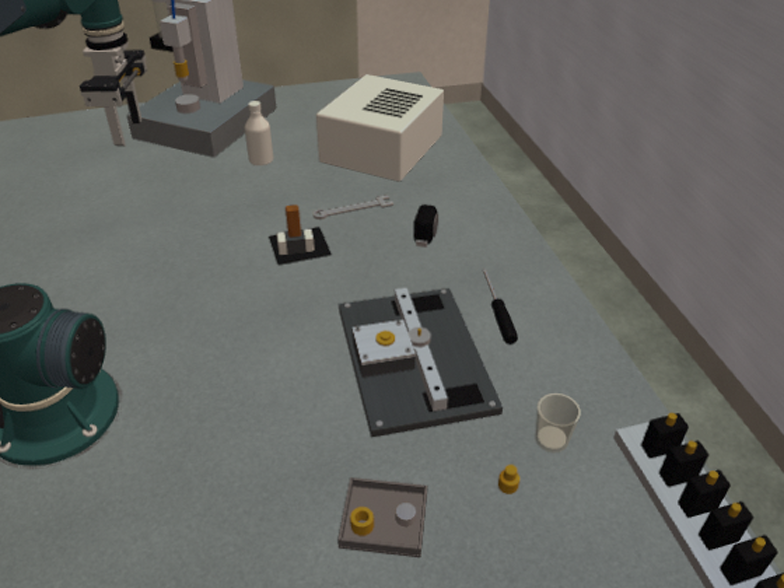

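View pics/wrist0.png

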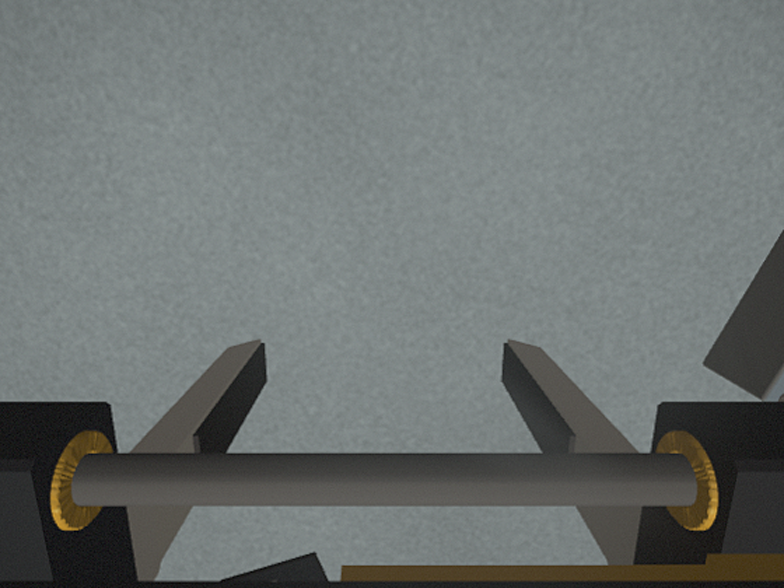

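Run:
```python
import cv2
im=cv2.imread("pics/top0_raw.png")
cv2.imwrite("pics/t_fix.png",cv2.resize(im[170:255,245:357],(784,595),interpolation=cv2.INTER_CUBIC))
cv2.imwrite("pics/t_mal.png",cv2.resize(im[225:280,155:210],(600,600),interpolation=cv2.INTER_CUBIC))
im=cv2.imread("pics/side0_raw.png")
cv2.imwrite("pics/s_fix.png",cv2.resize(im[200:312,235:365],(690,594),interpolation=cv2.INTER_CUBIC))
cv2.imwrite("pics/s_mal.png",cv2.resize(im[140:195,185:240],(600,600),interpolation=cv2.INTER_CUBIC))
```

```text
(no output)
```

View pics/t_fix.png

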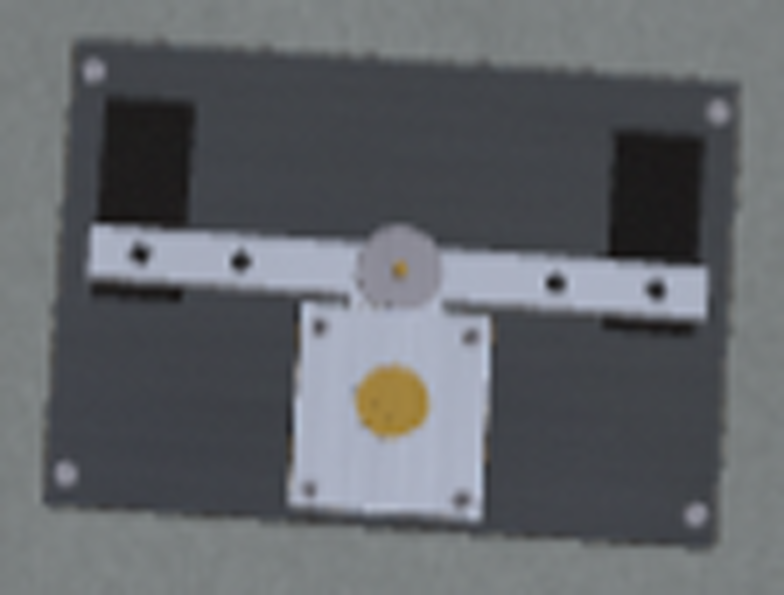

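View pics/t_mal.png

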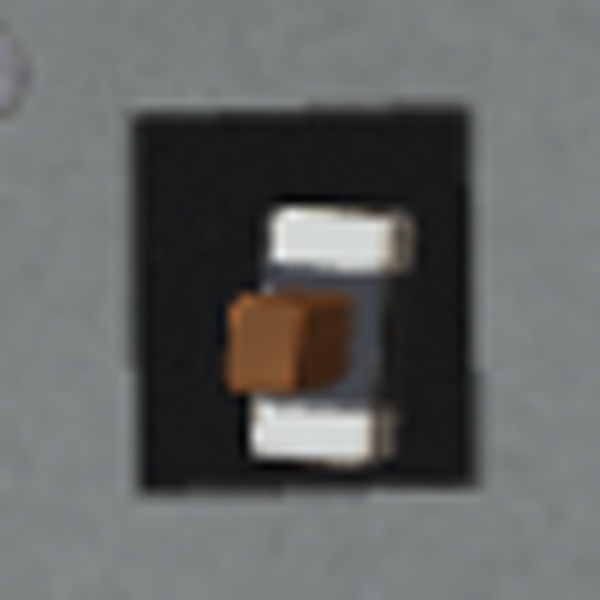

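View pics/s_fix.png

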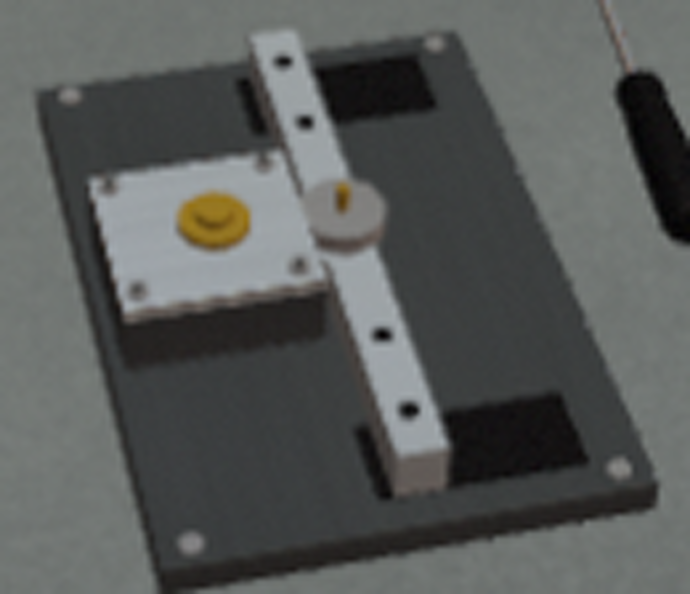

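View pics/s_mal.png

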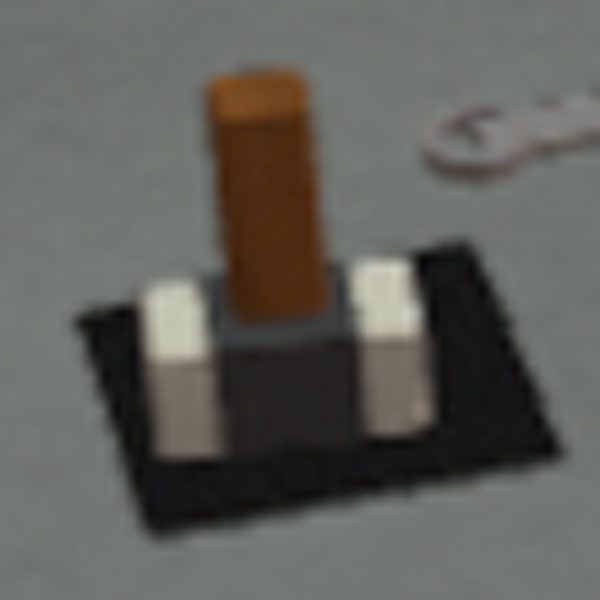

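```bash
cat > m.py <<'E'
from h import *
import pickle
ct=pickle.load(open("pics/top0.pkl","rb"));cs=pickle.load(open("pics/side0.pkl","rb"))
k=784/112
T=lambda x,y:(245-.5+.5/k+x/k,170-.5+.5/k+y/k)
cor=[T(75,40),T(740,84),T(716,548),T(43,506)] # LF,RF,RB,LB
P=toplane(ct,cor,.018);print(P.round(4))
M=np.array([[.115,.15],[.115,-.15],[-.095,-.15],[-.095,.15]])
def fit(M,P):
    mc=M.mean(0);pc=P.mean(0);H=(M-mc).T@(P-pc);U,S,V=np.linalg.svd(H);Rr=V.T@np.diag([1,np.linalg.det(V.T@U.T)])@U.T
    t=pc-Rr@mc;return Rr,t,(M@Rr.T+t-P)
Rr,t,res=fit(M,P[:,:2]);print("top fit",np.arctan2(Rr[1,0],Rr[0,0]),t,res.round(4))
ks=690/130
S=lambda x,y:(235-.5+.5/ks+x/ks,200-.5+.5/ks+y/ks)
Ps=toplane(cs,[S(455,32),S(658,487),S(160,577),S(38,92)],.018);
Rr2,t2,res=fit(M,Ps[:,:2]);print("side fit",np.arctan2(Rr2[1,0],Rr2[0,0]),t2,res.round(4))
# mallet
km=600/55
A=lambda x,y:(155-.5+.5/km+x/km,225-.5+.5/km+y/km)
B=lambda x,y:(185-.5+.5/km+x/km,140-.5+.5/km+y/km)
pad=toplane(ct,[A(135,115),A(470,108),A(473,488),A(140,490)],.006);print("pad top",pad.round(4),pad.mean(0))
pad2=toplane(cs,[B(80,318),B(468,240),B(563,457),B(150,532)],.006);print("pad side",pad2.round(4),pad2.mean(0))
Rp,tp,res=fit(np.array([[55,50],[55,-50],[-55,-50],[-55,50]])/1e3,pad[:,:2]);print(np.arctan2(Rp[1,0],Rp[0,0]),tp,res.round(4))
hd=toplane(ct,[A(275,207),A(395,212),A(370,460),A(250,455)],.040);print("head",hd.round(4),hd.mean(0))
hd=toplane(cs,[B(143,288),B(200,283),B(355,262),B(408,260)],.040);print("head side far edge",hd.round(4))
ht=toplane(ct,[A(235,297),A(308,300),A(295,393),A(227,388)],.106);print("handle top",ht.round(4),ht.mean(0))
hs=toplane(cs,[B(260,97)],.106);print("handle side",hs)
b=toplane(ct,[T(92,226),T(707,266),T(706,318),T(90,278)],.045);print("bar",b.round(4)); 
inv=lambda q:(q[:,:2]-t)@Rr
print("bar in fixture",inv(b).round(4))
E
python3 m.py
```

```text
[[ 0.7014  0.1176  0.018 ]
 [ 0.69   -0.1807  0.018 ]
 [ 0.4826 -0.1731  0.018 ]
 [ 0.4933  0.1252  0.018 ]]
top fit -0.036979287816055924 [ 0.58184112 -0.02738573] [[ 0.0009  0.0006]
 [ 0.0012 -0.0008]
 [-0.0012 -0.0007]
 [-0.0009  0.0008]]
side fit -0.03751153373656278 [ 0.579021   -0.02842206] [[ 0.0012  0.0001]
 [ 0.0012 -0.0008]
 [-0.0008  0.0002]
 [-0.0016  0.0005]]
pad top [[0.5065 0.3915 0.006 ]
 [0.5115 0.2937 0.006 ]
 [0.4028 0.2888 0.006 ]
 [0.3988 0.3856 0.006 ]] [0.4548959  0.33989392 0.006     ]
pad side [[0.396  0.3845 0.006 ]
 [0.5024 0.394  0.006 ]
 [0.5087 0.2913 0.006 ]
 [0.4015 0.2867 0.006 ]] [0.45213999 0.33913703 0.006     ]
0.048005642549376115 [0.4548959  0.33989392] [[ 0.0009  0.001 ]
 [ 0.0007 -0.0011]
 [-0.0004 -0.0015]
 [-0.0012  0.0016]]
head [[0.4819 0.341  0.04  ]
 [0.4816 0.3069 0.04  ]
 [0.4122 0.3114 0.04  ]
 [0.4124 0.3454 0.04  ]] [0.44704255 0.32613675 0.04      ]
head side far edge [[0.4109 0.3448 0.04  ]
 [0.4255 0.3433 0.04  ]
 [0.4657 0.3425 0.04  ]
 [0.4791 0.3399 0.04  ]]
handle top [[0.4589 0.3345 0.106 ]
 [0.4587 0.3149 0.106 ]
 [0.434  0.3174 0.106 ]
 [0.4347 0.3357 0.106 ]] [0.44658659 0.3256247  0.106     ]
handle side [[0.44384945 0.32400767 0.106     ]]
bar [[ 0.6156  0.1058  0.045 ]
 [ 0.6055 -0.1626  0.045 ]
 [ 0.5828 -0.1625  0.045 ]
 [ 0.5929  0.106   0.045 ]]
bar in fixture [[ 0.0289  0.1344]
 [ 0.0286 -0.1343]
 [ 0.0059 -0.135 ]
 [ 0.0062  0.1337]]
```

>>> send_rows --rows '[36.5,-25.2,-6,0,0,-9.68,1,36.5,-25.2,-6,0,0,-9.68,1,36.5,-25.2,-6,0,0,-9.68,1,36.5,-25.2,-6,0,0,-9.68,1,36.5,-25.2,-6,0,0,-9.68,1,36.5,-25.2,-6,0,0,-9.68,1,36.5,-25.2,-6,0,0,-9.68,1,36.5,-25.2,-6,0,0,-9.68,1]'

```text
time: 1.15
tool_pos: [0.4469, 0.3254, 0.1569]
ee_rot: [3.141, 0.0, -0.07]
wrist_force: [-0.0, 0.1, -0.7]
width: 0.0941
```

Run:
```python
from h import *
im,c,o=take("wrist","w1"); print(o["time"],o["tool_pos"],o["ee_rot"],o["wrist_force"])
print(proj(c,[[.446,.3255,.106]])*1.4)
```

```text
1.15 [0.44691075 0.32535043 0.15690727] [ 3.14136002e+00  4.69922879e-04 -7.02497424e-02] [-0.01089496  0.08688084 -0.72565166]
[[381.34599224 320.84115041]]
```

View pics/w1.png

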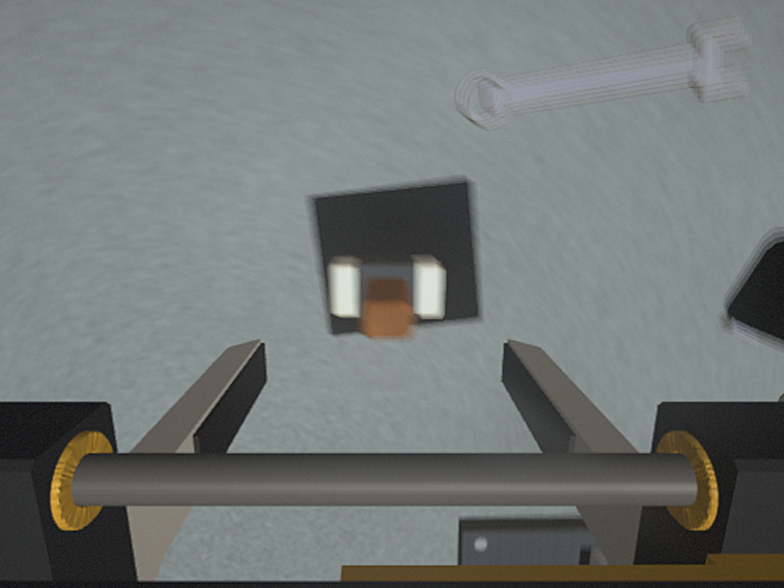

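>>> send_rows --rows '[0,0,-36,0,0,0,1,0,0,-36,0,0,0,1,0,0,-30,0,0,0,1,0,0,-10,0,0,0,1,0,0,0,0,0,0,1,0,0,0,0,0,0,0,0,0,0,0,0,0,0,0,0,0,0,0,0,0]'

```text
time: 2.2
tool_pos: [0.4465, 0.3267, 0.0465]
ee_rot: [-3.141, -0.002, -0.065]
wrist_force: [-1.0, 0.1, -0.5]
width: 0.0677
```

Run:
```python
from h import *
o=get_obs();print(o["wrist_torque"],o["qvel"].round(3))
im,c,o=take("side","s2"); cv2.imwrite("pics/s2c.png",cv2.resize(im[80:200,140:280],(700,600)))
```

```text
[-0.09442234  0.09635294 -0.01340787] [-0.002  0.004  0.006 -0.001 -0.     0.001]
```

View pics/s2c.png

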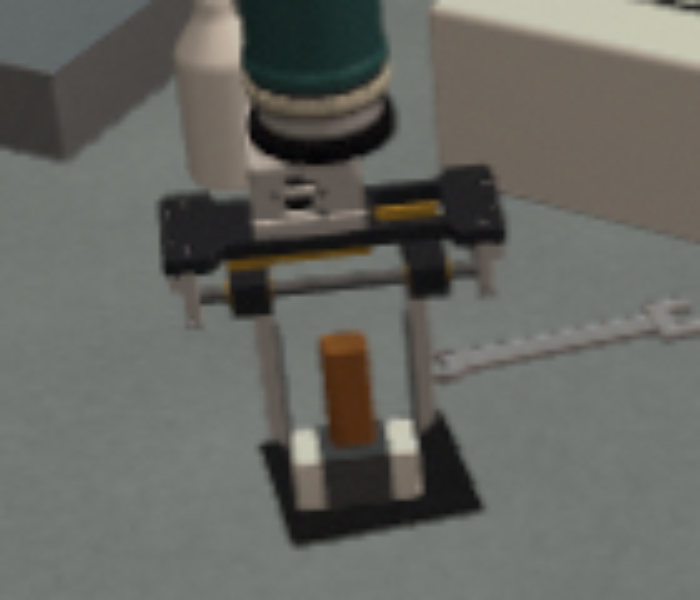

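>>> send_rows --rows '[0,0,0,0,0,0,0,0,0,0,0,0,0,0,0,0,0,0,0,0,0,0,0,0,0,0,0,0,0,0,0,0,0,0,0,0,0,0,0,0,0,0,0,0,10,0,0,0,0,0,0,40,0,0,0,0]'

```text
time: 3.25
tool_pos: [0.4437, 0.325, 0.0927]
ee_rot: [3.137, 0.007, -0.065]
wrist_force: [0.7, 0.9, -2.8]
width: 0.026
```

Run:
```python
from h import *
o=get_obs();print(o["wrist_force"],o["wrist_torque"],o["tool_pos"],o["ee_rot"])
im,c,o=take("side","s3"); cv2.imwrite("pics/s3c.png",cv2.resize(im[60:180,150:290],(700,600)))
```

```text
[ 0.72693207  0.87973728 -2.8303282 ] [-0.01918473  0.06906978  0.00065751] [0.44367157 0.32498076 0.09274723] [ 3.13691017  0.0067156  -0.06465602]
```

View pics/s3c.png

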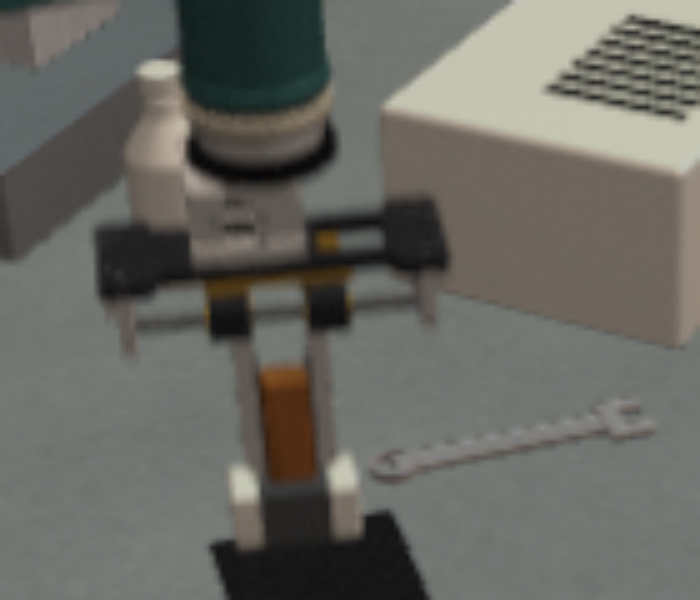

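>>> send_rows --rows '[18,-56.6,0,0,0,0.32,0,18,-56.6,0,0,0,0.32,0,18,-56.6,0,0,0,0.32,0,18,-56.6,0,0,0,0.32,0,18,-56.2,0,0,0,0.32,0,0,0,-22,0,0,0,0,0,0,-10,0,0,0,0,0,0,0,0,0,0,0]'

```text
time: 4.3
tool_pos: [0.5349, 0.0444, 0.0622]
ee_rot: [-3.142, 0.003, -0.036]
wrist_force: [0.6, 0.3, -2.0]
width: 0.0259
```

```bash
cat > st.py <<'E'
from h import *
import sys
t0=np.array([.5805,-.028]);a=-.037;Rf=np.array([[np.cos(a),-np.sin(a)],[np.sin(a),np.cos(a)]])
def st():
    o=get_obs();p=o["tool_pos"];f=o["wrist_force"].copy();f[:2]=f[:2]@Rf
    q=(p[:2]-t0)@Rf
    print("t",round(o["time"],2),"tcp fix mm",(q*1e3).round(1),"z",round(p[2]*1e3,1),"F fix",f.round(2),"tq",o["wrist_torque"].round(2),"rot",o["ee_rot"].round(4),"w",round(o["width"],4))
if __name__=="__main__": st()
E
python3 st.py
python3 - <<'E'
from h import *
im,c,o=take("side","s4"); cv2.imwrite("pics/s4c.png",cv2.resize(im[180:312,220:374],(700,600),interpolation=cv2.INTER_CUBIC))
E
```

```text
t 4.3 tcp fix mm [-48.2  70.7] z 62.2 F fix [ 0.54  0.3  -2.05] tq [-0.11  0.07 -0.02] rot [-3.1415e+00  2.6000e-03 -3.5800e-02] w 0.0259
```

View pics/s4c.png

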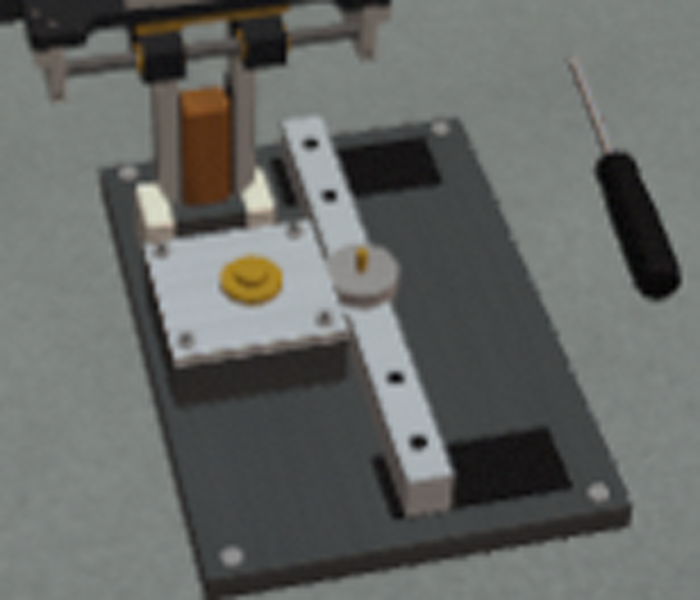

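>>> send_rows --rows '[5,-0.2,0,0,0,0,0,5,-0.2,0,0,0,0,0,4,-0.2,0,0,0,0,0,3,-0.1,0,0,0,0,0,2,-0.1,0,0,0,0,0,1.5,0,0,0,0,0,0,1,0,0,0,0,0,0,1,0,0,0,0,0,0]'

```text
time: 5.35
tool_pos: [0.5584, 0.0429, 0.0634]
ee_rot: [3.141, 0.0, -0.037]
wrist_force: [-0.4, -1.0, -1.8]
width: 0.0261
```

```bash
python3 st.py
```

```text
t 5.35 tcp fix mm [-24.7  70.1] z 63.4 F fix [-0.32 -0.99 -1.85] tq [-0.1   0.15 -0.06] rot [ 3.1415e+00  3.0000e-04 -3.6700e-02] w 0.0261
```

>>> send_rows --rows '[1,0,0,0,0,0,0,1,0,0,0,0,0,0,1,-0.1,0,0,0,0,0,1,0,0,0,0,0,0,1,0,0,0,0,0,0,0.5,-0.1,0,0,0,0,0,0.5,0,0,0,0,0,0,0.2,0,0,0,0,0,0]'

```text
time: 6.35
tool_pos: [0.5646, 0.0429, 0.0634]
ee_rot: [-3.141, 0.0, -0.037]
wrist_force: [-1.2, -0.8, -1.7]
width: 0.0259
```

```bash
python3 st.py;python3 - <<'E'
from h import *
im,c,o=take("side","s5"); cv2.imwrite("pics/s5c.png",cv2.resize(im[180:312,220:374],(700,600),interpolation=cv2.INTER_CUBIC))
E
```

```text
t 6.35 tcp fix mm [-18.5  70.3] z 63.4 F fix [-1.15 -0.8  -1.74] tq [-0.02  0.28 -0.1 ] rot [-3.1415e+00  2.0000e-04 -3.6600e-02] w 0.0259
```

View pics/s5c.png

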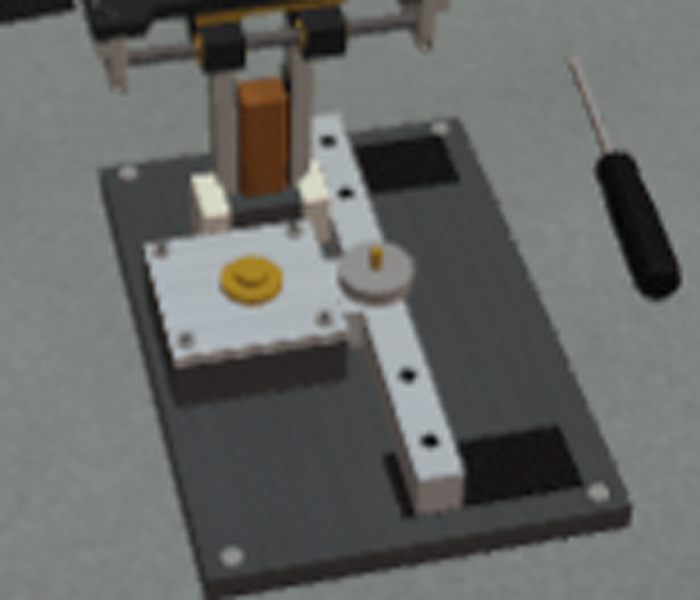

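>>> send_rows --rows '[1.2,0,0,0,0,0,0,1.2,-0.1,0,0,0,0,0,1.2,0,0,0,0,0,0,1.2,-0.1,0,0,0,0,0,1.2,0,0,0,0,0,0,1,-0.1,0,0,0,0,0,0.8,0,0,0,0,0,0,0.2,0,0,0,0,0,0]'

```text
time: 7.4
tool_pos: [0.5726, 0.0424, 0.0634]
ee_rot: [3.141, 0.0, -0.037]
wrist_force: [-2.9, -0.6, -3.1]
width: 0.0259
```

```bash
python3 st.py
```

```text
t 7.4 tcp fix mm [-10.5  70. ] z 63.4 F fix [-2.9  -0.75 -3.09] tq [-0.07  0.55 -0.04] rot [ 3.1413e+00  3.0000e-04 -3.6800e-02] w 0.0259
```

>>> send_rows --rows '[1.5,0,0,0,0,0,0,1.5,-0.1,0,0,0,0,0,1.5,0,0,0,0,0,0,1.5,-0.1,0,0,0,0,0,1.5,-0.1,0,0,0,0,0,1.2,-0.1,0,0,0,0,0,1,0,0,0,0,0,0,0.3,0,0,0,0,0,0]'

```text
time: 8.4
tool_pos: [0.5827, 0.042, 0.0634]
ee_rot: [3.142, 0.0, -0.037]
wrist_force: [-3.5, -1.1, -2.2]
width: 0.0257
```

```bash
python3 st.py;python3 - <<'E'
from h import *
im,c,o=take("side","s6"); cv2.imwrite("pics/s6c.png",cv2.resize(im[180:312,220:374],(700,600),interpolation=cv2.INTER_CUBIC))
im,c,o=take("top","t6"); cv2.imwrite("pics/t6c.png",cv2.resize(im[170:255,245:357],(784,595),interpolation=cv2.INTER_CUBIC))
E
```

```text
t 8.4 tcp fix mm [-0.4 70.1] z 63.4 F fix [-3.48 -1.28 -2.19] tq [-0.42  0.85 -0.08] rot [ 3.1415e+00  1.0000e-04 -3.6700e-02] w 0.0257
```

View pics/s6c.png

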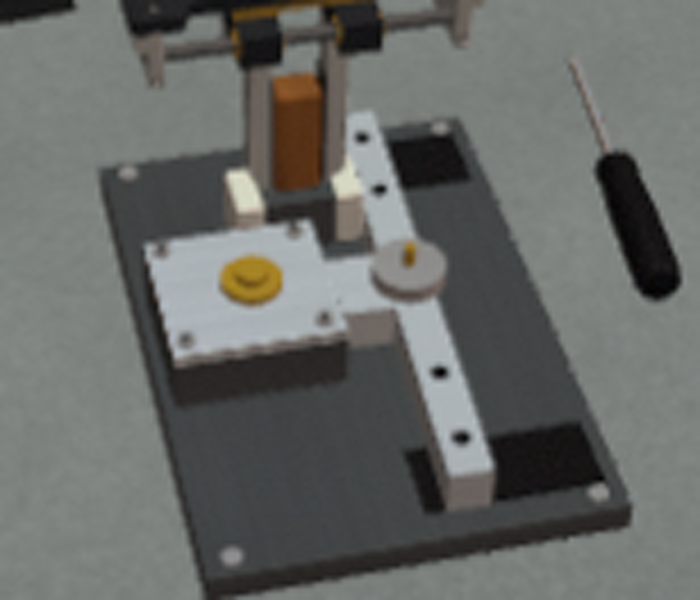

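View pics/t6c.png

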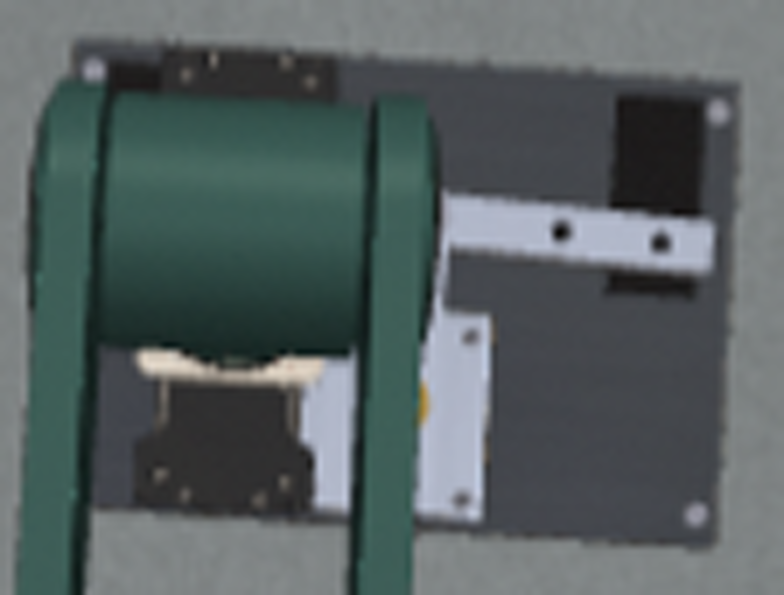

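>>> send_rows --rows '[1.2,0,0,0,0,0,0,1.2,-0.1,0,0,0,0,0,1.2,0,0,0,0,0,0,1.2,-0.1,0,0,0,0,0,1.2,0,0,0,0,0,0,1,-0.1,0,0,0,0,0,0.8,0,0,0,0,0,0,0.2,0,0,0,0,0,0]'

```text
time: 9.5
tool_pos: [0.5908, 0.0417, 0.0635]
ee_rot: [3.141, -0.0, -0.037]
wrist_force: [-3.0, -2.0, -2.4]
width: 0.0261
```

```bash
python3 st.py;python3 - <<'E'
from h import *
im,c,o=take("side","s7"); cv2.imwrite("pics/s7c.png",cv2.resize(im[180:312,220:374],(700,600),interpolation=cv2.INTER_CUBIC))
E
```

```text
t 9.5 tcp fix mm [ 7.7 70.1] z 63.5 F fix [-2.92 -2.13 -2.35] tq [-0.42  0.9  -0.12] rot [ 3.1415e+00 -1.0000e-04 -3.6700e-02] w 0.0261
```

View pics/s7c.png

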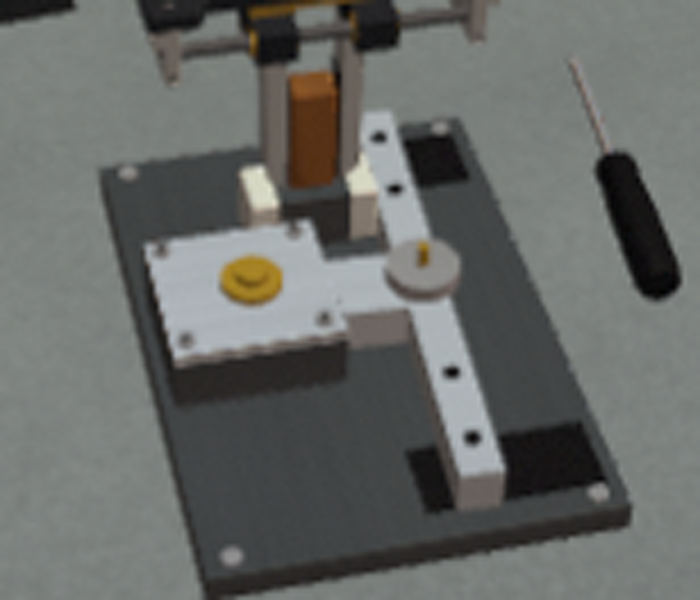

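>>> send_rows --rows '[-14,0.5,0,0,0,0,0,-14,0.5,27,0,0,0,0,0,0,30,0,0,0,0,-1.7,-47,0,0,0,0,0,-1.7,-47,0,0,0,0,0,-1.8,-46,0,0,0,0,0,0,0,-30,0,0,0,0,0,0,-27,0,0,0,0]'

```text
time: 10.55
tool_pos: [0.5584, -0.0977, 0.064]
ee_rot: [-3.141, -0.005, -0.038]
wrist_force: [-0.4, 0.4, -3.0]
width: 0.0258
```

```bash
python3 st.py;python3 - <<'E'
from h import *
im,c,o=take("side","s8"); cv2.imwrite("pics/s8c.png",cv2.resize(im[180:312,220:374],(700,600),interpolation=cv2.INTER_CUBIC))
im,c,o=take("top","t8"); cv2.imwrite("pics/t8c.png",cv2.resize(im[170:255,245:357],(784,595),interpolation=cv2.INTER_CUBIC))
E
```

```text
t 10.55 tcp fix mm [-19.5 -70.4] z 64.0 F fix [-0.4   0.43 -2.98] tq [-0.01  0.11  0.04] rot [-3.1414 -0.0048 -0.0379] w 0.0258
```

View pics/s8c.png

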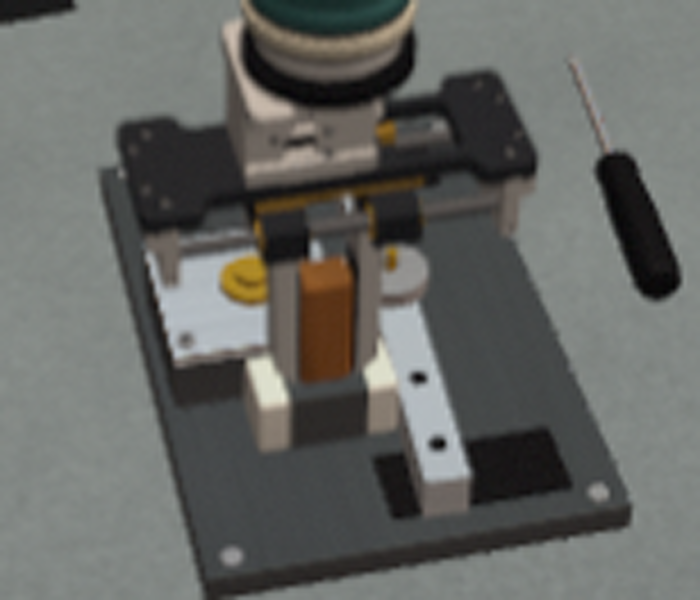

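View pics/t8c.png

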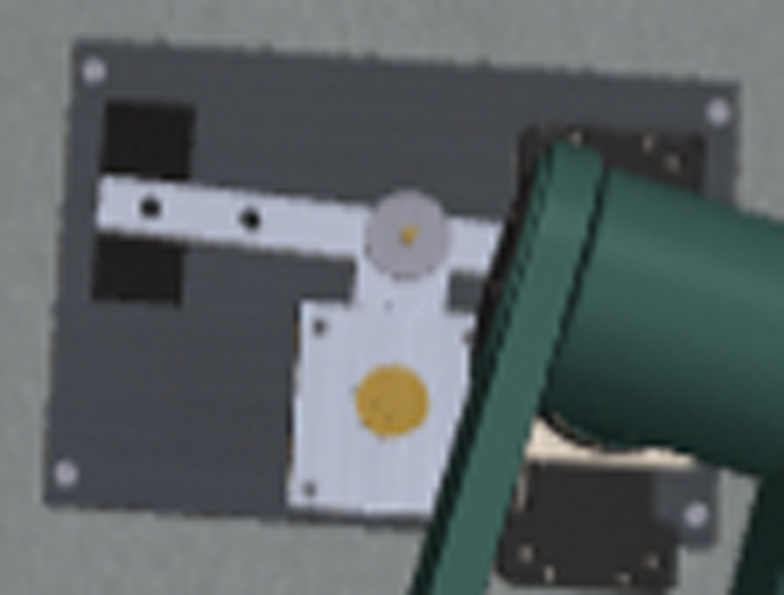

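```bash
cat > bar.py <<'E'
from st import *
import pickle
def bar(fn,pts):
    ct=pickle.load(open(f"pics/{fn}.pkl","rb"));k=7.
    px=[(245-.5+.5/k+x/k,170-.5+.5/k+y/k) for x,y in pts]
    return (((toplane(ct,px,.045)[:,:2]-t0)@Rf)*1e3).round(1)
E
python3 - <<'E'
from bar import *
print(bar("top0",[(90,278),(706,318),(240,262),(141,254),(656,290)]))
print(bar("t8",[(97,233),(362,256),(150,207),(250,219)]))
E
```

```text
[[   7.5  134.3]
 [   7.2 -134.4]
 [  18.6   69.7]
 [  19.3  112.9]
 [  18.1 -111.9]]
[[ 27.3 132.6]
 [ 24.6  17. ]
 [ 40.1 110.4]
 [ 37.6  66.6]]
```

>>> send_rows --rows '[4,4,0,0,0,0,0,3,2,0,0,0,0,0,2,-0.1,0,0,0,0,0,2,-0.1,0,0,0,0,0,2,-0.1,0,0,0,0,0,1.5,0,0,0,0,0,0,1.5,-0.1,0,0,0,0,0,1,0,0,0,0,0,0]'

```text
time: 11.65
tool_pos: [0.5742, -0.0916, 0.0634]
ee_rot: [-3.142, 0.001, -0.037]
wrist_force: [-3.1, 0.3, -1.5]
width: 0.0263
```

```bash
python3 st.py
```

```text
t 11.65 tcp fix mm [ -4.  -63.8] z 63.4 F fix [-3.12  0.15 -1.48] tq [-0.04  0.5  -0.03] rot [-3.1416e+00  1.0000e-03 -3.6800e-02] w 0.0263
```

>>> send_rows --rows '[1.5,0,0,0,0,0,0,1.5,-0.1,0,0,0,0,0,1.5,0,0,0,0,0,0,1.5,-0.1,0,0,0,0,0,1.5,-0.1,0,0,0,0,0,1.2,-0.1,0,0,0,0,0,1,0,0,0,0,0,0,0.3,0,0,0,0,0,0]'

```text
time: 12.65
tool_pos: [0.5844, -0.0917, 0.0632]
ee_rot: [-3.141, 0.001, -0.036]
wrist_force: [-4.7, 1.7, -2.0]
width: 0.0256
```

```bash
python3 st.py
```

```text
t 12.65 tcp fix mm [  6.2 -63.5] z 63.2 F fix [-4.73  1.55 -2.  ] tq [0.38 0.89 0.  ] rot [-3.1411e+00  5.0000e-04 -3.6500e-02] w 0.0256
```

>>> send_rows --rows '[1.5,0,0,0,0,0,0,1.5,-0.1,0,0,0,0,0,1.5,0,0,0,0,0,0,1.5,-0.1,0,0,0,0,0,1.5,-0.1,0,0,0,0,0,1.2,-0.1,0,0,0,0,0,1,0,0,0,0,0,0,0.3,0,0,0,0,0,0]'

```text
time: 13.65
tool_pos: [0.5946, -0.0925, 0.0635]
ee_rot: [3.141, -0.0, -0.037]
wrist_force: [-2.9, 1.1, -3.0]
width: 0.0259
```

```bash
python3 st.py;python3 - <<'E'
from h import *
im,c,o=take("side","s9"); cv2.imwrite("pics/s9c.png",cv2.resize(im[180:312,220:374],(700,600),interpolation=cv2.INTER_CUBIC))
im,c,o=take("top","t9"); cv2.imwrite("pics/t9c.png",cv2.resize(im[170:255,245:357],(784,595),interpolation=cv2.INTER_CUBIC))
E
```

```text
t 13.65 tcp fix mm [ 16.5 -63.9] z 63.5 F fix [-2.91  0.97 -3.03] tq [0.22 0.68 0.12] rot [ 3.1415e+00 -2.0000e-04 -3.6700e-02] w 0.0259
```

View pics/s9c.png

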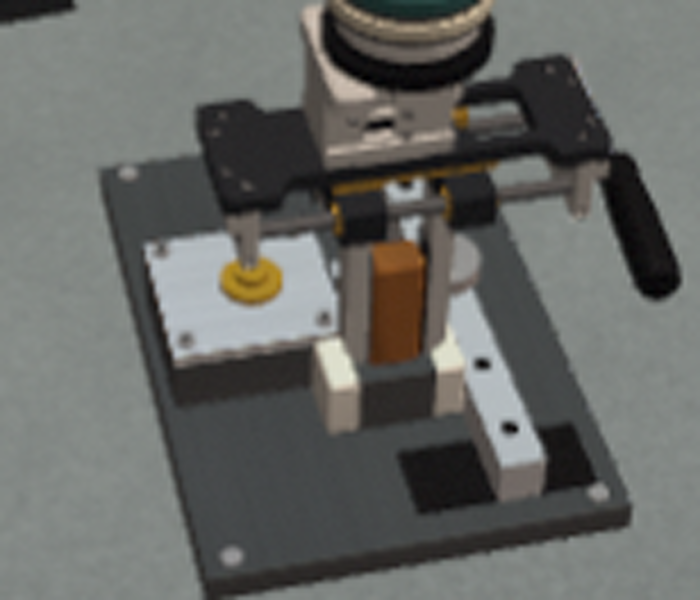

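View pics/t9c.png

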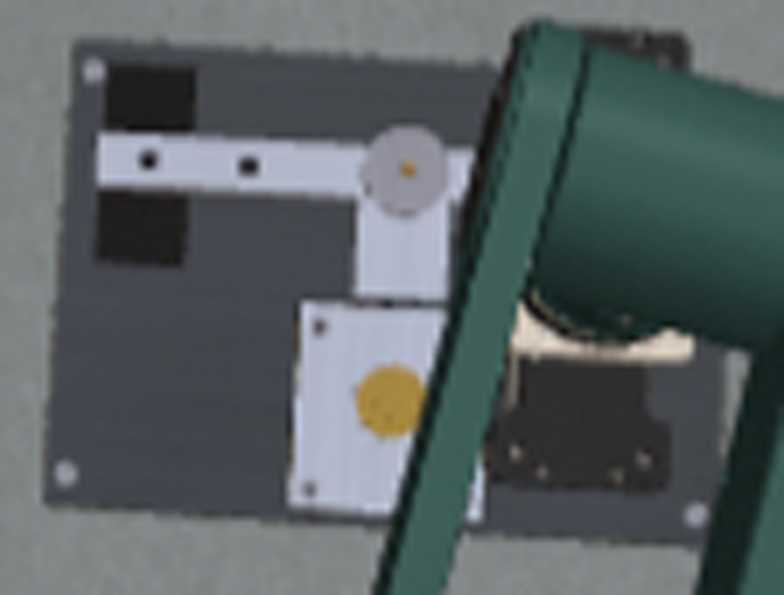

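>>> send_rows --rows '[1.2,0,0,0,0,0,0,1.2,-0.1,0,0,0,0,0,1.2,0,0,0,0,0,0,1.2,-0.1,0,0,0,0,0,1.2,0,0,0,0,0,0,1,-0.1,0,0,0,0,0,0.8,0,0,0,0,0,0,0.2,0,0,0,0,0,0]'

```text
time: 14.75
tool_pos: [0.6026, -0.0927, 0.0636]
ee_rot: [3.142, -0.0, -0.037]
wrist_force: [-3.0, 1.6, -2.8]
width: 0.0257
```

```bash
python3 st.py;python3 - <<'E'
from h import *
im,c,o=take("top","t10"); cv2.imwrite("pics/t10c.png",cv2.resize(im[170:255,245:357],(784,595),interpolation=cv2.INTER_CUBIC))
E
```

```text
t 14.75 tcp fix mm [ 24.4 -63.8] z 63.6 F fix [-3.1   1.51 -2.78] tq [0.3  0.76 0.11] rot [ 3.1416e+00 -1.0000e-04 -3.6600e-02] w 0.0257
```

View pics/t10c.png

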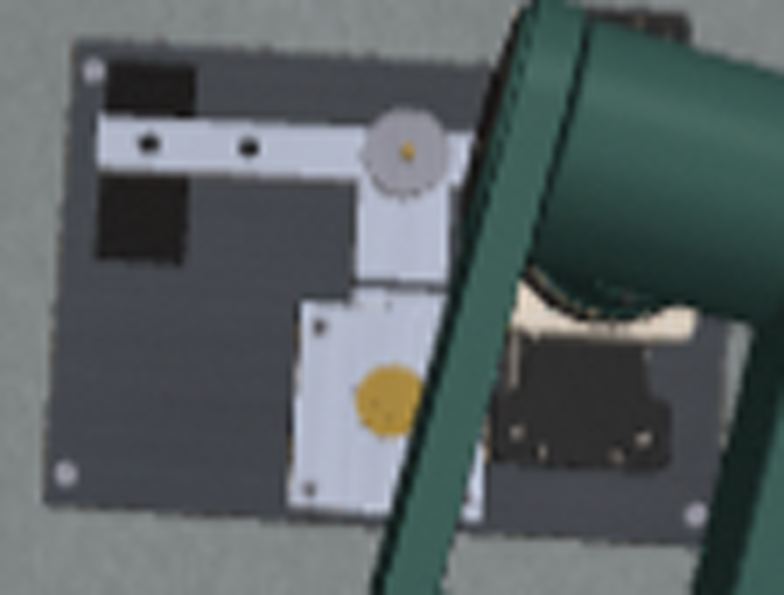

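Run:
```python
from bar import *
print(bar("t9",[(97,187),(355,195),(403,300),(149,160),(249,166)]))
print(bar("t10",[(97,173),(355,180),(403,285),(149,144),(249,148)]))
```

```text
[[ 47.3 134. ]
 [ 51.   21.6]
 [  6.6  -2. ]
 [ 60.6 112.2]
 [ 60.8  68.5]]
[[ 53.5 134.4]
 [ 57.6  22. ]
 [ 13.2  -1.6]
 [ 67.6 112.7]
 [ 68.6  69. ]]
```

>>> send_rows --rows '[-16,0.6,0,0,0,0,0,-16,0.6,20,0,0,0,0,0,0,37,0,0,0,0,1.6,43,0,0,0,0,0,1.6,43,0,0,0,0,0,1.6,42,0,0,0,0,0,0,0,-30,0,0,0,0,0,0,-27,0,0,0,0]'

```text
time: 15.8
tool_pos: [0.5776, 0.0367, 0.0643]
ee_rot: [3.141, -0.007, -0.036]
wrist_force: [0.1, -0.4, -3.0]
width: 0.0257
```

```bash
python3 st.py;python3 - <<'E'
from h import *
im,c,o=take("top","t11"); cv2.imwrite("pics/t11c.png",cv2.resize(im[170:255,245:357],(784,595),interpolation=cv2.INTER_CUBIC))
im,c,o=take("side","s11"); cv2.imwrite("pics/s11c.png",cv2.resize(im[180:312,220:374],(700,600),interpolation=cv2.INTER_CUBIC))
E
```

```text
t 15.8 tcp fix mm [-5.3 64.6] z 64.3 F fix [ 0.14 -0.4  -2.97] tq [-0.06  0.09 -0.01] rot [ 3.1406 -0.0066 -0.0356] w 0.0257
```

View pics/t11c.png

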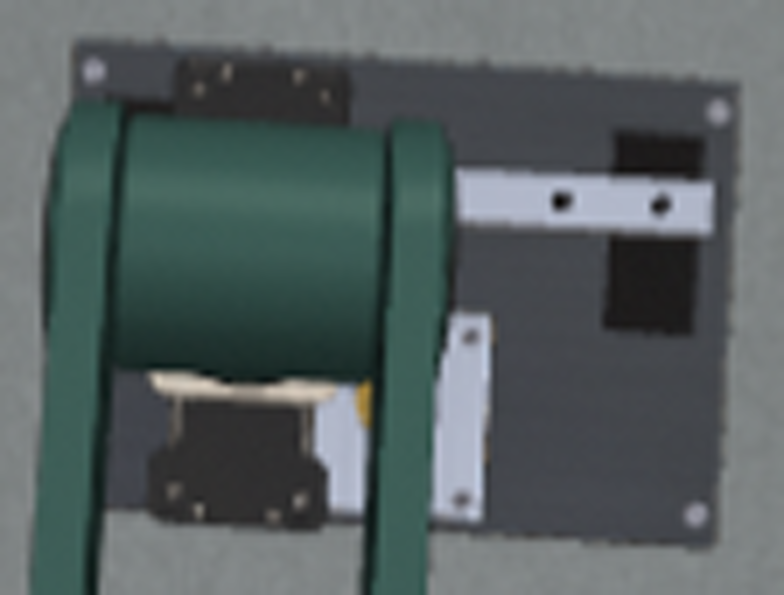

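View pics/s11c.png

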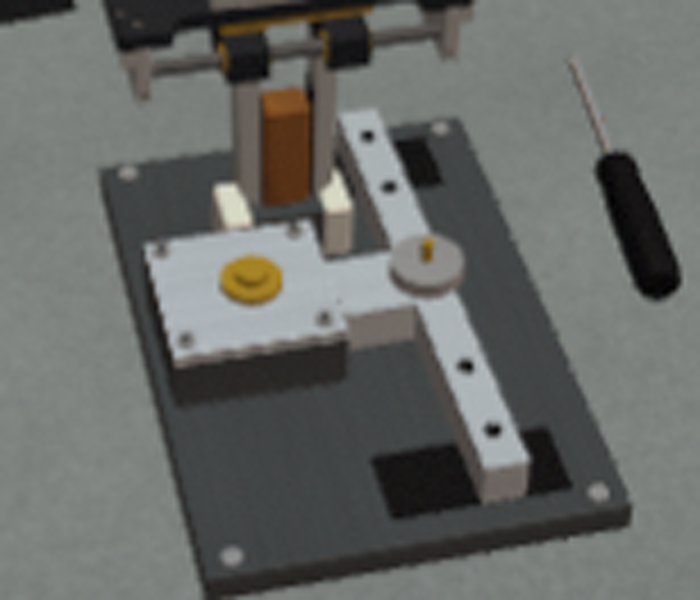

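Run:
```python
from bar import *
print(bar("t11",[(713,234),(460,221),(562,202),(661,205)]))
```

```text
[[  44.1 -135.5]
 [  42.6  -24.7]
 [  53.8  -68.7]
 [  55.3 -112.1]]
```

>>> send_rows --rows '[2,18,1,0,0,0,0,3,18,0,0,0,0,0,3,-0.1,0,0,0,0,0,3,-0.1,0,0,0,0,0,3,-0.1,0,0,0,0,0,2.5,-0.1,0,0,0,0,0,2,-0.1,0,0,0,0,0,1.5,-0.1,0,0,0,0,0]'

```text
time: 16.9
tool_pos: [0.5953, 0.0717, 0.0644]
ee_rot: [3.141, 0.0, -0.037]
wrist_force: [-0.6, -0.0, -1.9]
width: 0.0255
```

```bash
python3 st.py
```

```text
t 16.9 tcp fix mm [ 11.1 100.1] z 64.4 F fix [-0.63 -0.04 -1.91] tq [-0.08  0.18 -0.01] rot [ 3.1415e+00  4.0000e-04 -3.7000e-02] w 0.0255
```

>>> send_rows --rows '[1.5,0,0,0,0,0,0,1.5,-0.1,0,0,0,0,0,1.5,0,0,0,0,0,0,1.5,-0.1,0,0,0,0,0,1.5,-0.1,0,0,0,0,0,1.2,-0.1,0,0,0,0,0,1,0,0,0,0,0,0,0.3,0,0,0,0,0,0]'

```text
time: 17.9
tool_pos: [0.6051, 0.0716, 0.0644]
ee_rot: [3.142, 0.001, -0.037]
wrist_force: [-2.6, -0.1, -1.9]
width: 0.0254
```

```bash
python3 st.py;python3 - <<'E'
from h import *
im,c,o=take("top","t12"); cv2.imwrite("pics/t12c.png",cv2.resize(im[170:255,245:357],(784,595),interpolation=cv2.INTER_CUBIC))
im,c,o=take("side","s12"); cv2.imwrite("pics/s12c.png",cv2.resize(im[180:312,220:374],(700,600),interpolation=cv2.INTER_CUBIC))
E
```

```text
t 17.9 tcp fix mm [ 20.9 100.4] z 64.4 F fix [-2.64 -0.17 -1.91] tq [-0.06  0.55  0.01] rot [ 3.1416e+00  6.0000e-04 -3.6600e-02] w 0.0254
```

View pics/t12c.png

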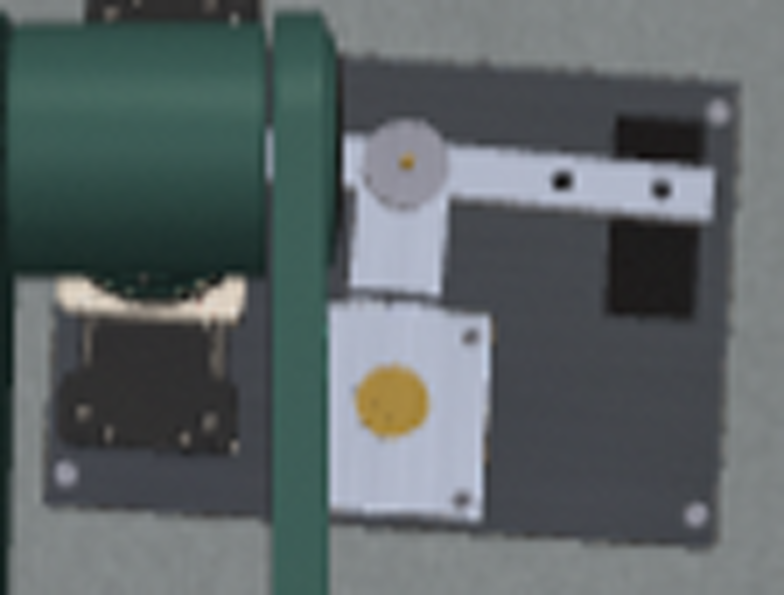

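View pics/s12c.png

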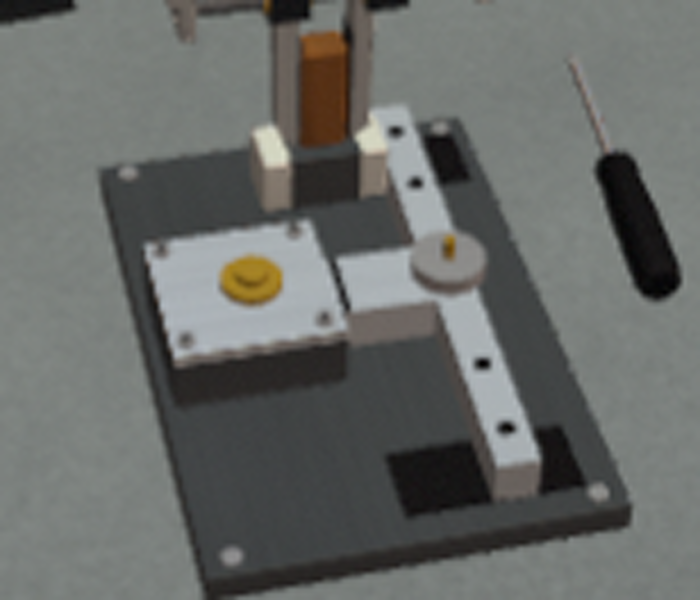

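>>> send_rows --rows '[1.5,0,0,0,0,0,0,1.5,-0.1,0,0,0,0,0,1.5,0,0,0,0,0,0,1.5,-0.1,0,0,0,0,0,1.5,-0.1,0,0,0,0,0,1.2,-0.1,0,0,0,0,0,1,0,0,0,0,0,0,0.3,0,0,0,0,0,0]'

```text
time: 19.0
tool_pos: [0.6157, 0.0712, 0.0644]
ee_rot: [-3.141, -0.001, -0.037]
wrist_force: [-3.0, -1.0, -2.6]
width: 0.0258
```

```bash
python3 st.py;python3 - <<'E'
from h import *
im,c,o=take("top","t13"); cv2.imwrite("pics/t13c.png",cv2.resize(im[170:255,245:357],(784,595),interpolation=cv2.INTER_CUBIC))
E
```

```text
t 19.0 tcp fix mm [ 31.5 100.5] z 64.4 F fix [-2.94 -1.1  -2.62] tq [-0.3   0.64 -0.04] rot [-3.1413e+00 -8.0000e-04 -3.6600e-02] w 0.0258
```

View pics/t13c.png

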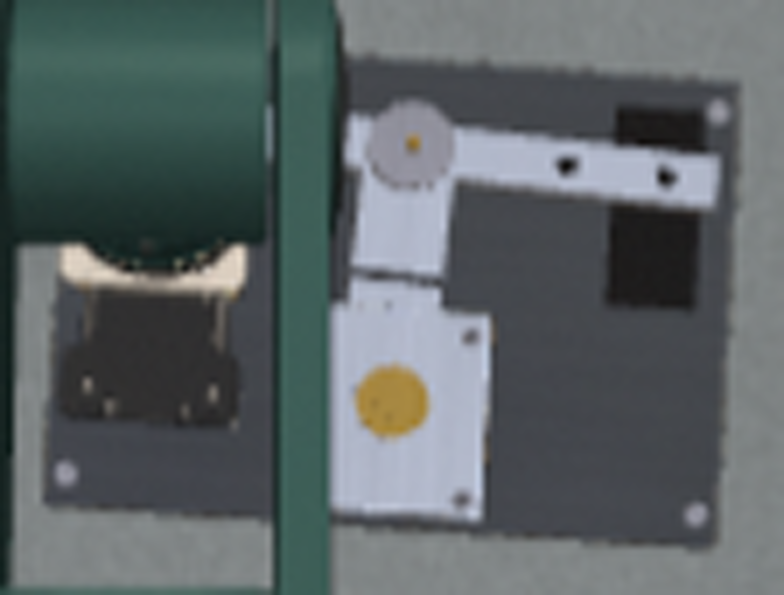

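Run:
```python
from bar import *
print(bar("t12",[(713,219),(450,197),(395,298)]))
print(bar("t13",[(716,206),(456,179),(398,275)]))
```

```text
[[  50.7 -135.2]
 [  52.8  -19.8]
 [   7.3    1.5]]
[[  56.5 -136.2]
 [  60.9  -21.9]
 [  17.4    0.8]]
```

>>> send_rows --rows '[1,0,0,0,0,0,0,1,-0.1,0,0,0,0,0,1,0,0,0,0,0,0,1,-0.1,0,0,0,0,0,0.5,0,0,0,0,0,0,0.5,0,0,0,0,0,0,0,0,0,0,0,0,0,0,0,0,0,0,0,0]'

```text
time: 20.05
tool_pos: [0.621, 0.0713, 0.0647]
ee_rot: [-3.141, -0.002, -0.036]
wrist_force: [-2.1, -0.8, -2.8]
width: 0.0257
```

```bash
python3 st.py;python3 - <<'E'
from h import *
im,c,o=take("top","t14"); cv2.imwrite("pics/t14c.png",cv2.resize(im[170:255,245:357],(784,595),interpolation=cv2.INTER_CUBIC))
E
```

```text
t 20.05 tcp fix mm [ 36.8 100.7] z 64.7 F fix [-2.11 -0.87 -2.85] tq [-0.19  0.4  -0.02] rot [-3.1408e+00 -1.9000e-03 -3.6400e-02] w 0.0257
```

View pics/t14c.png

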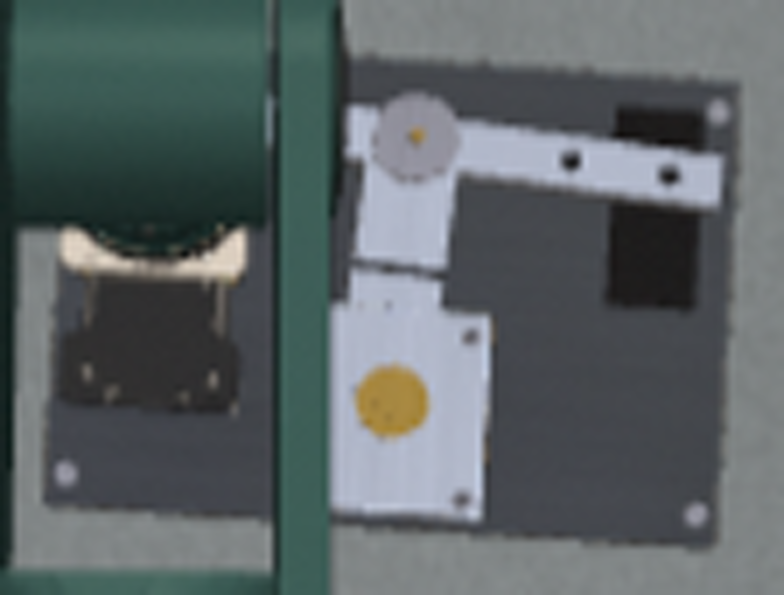

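>>> send_rows --rows '[-18,0.6,0,0,0,0,0,-19,0.6,25,0,0,0,0,0,0,32,0,0,0,0,-1.9,-50,0,0,0,0,0,-1.9,-50,0,0,0,0,0,-1.9,-50,0,0,0,0,0,-1.9,-50,0,0,0,0,0,0,0,-40,0,0,0,0]'

```text
time: 21.1
tool_pos: [0.5805, -0.1329, 0.0865]
ee_rot: [3.137, -0.015, -0.041]
wrist_force: [0.9, 0.9, -2.6]
width: 0.0259
```

```bash
python3 st.py;python3 - <<'E'
from h import *
im,c,o=take("top","t15"); cv2.imwrite("pics/t15c.png",cv2.resize(im[170:255,245:357],(784,595),interpolation=cv2.INTER_CUBIC))
E
```

```text
t 21.1 tcp fix mm [   3.9 -104.8] z 86.5 F fix [ 0.88  0.95 -2.56] tq [ 0.01  0.04 -0.04] rot [ 3.1371 -0.0147 -0.0413] w 0.0259
```

View pics/t15c.png

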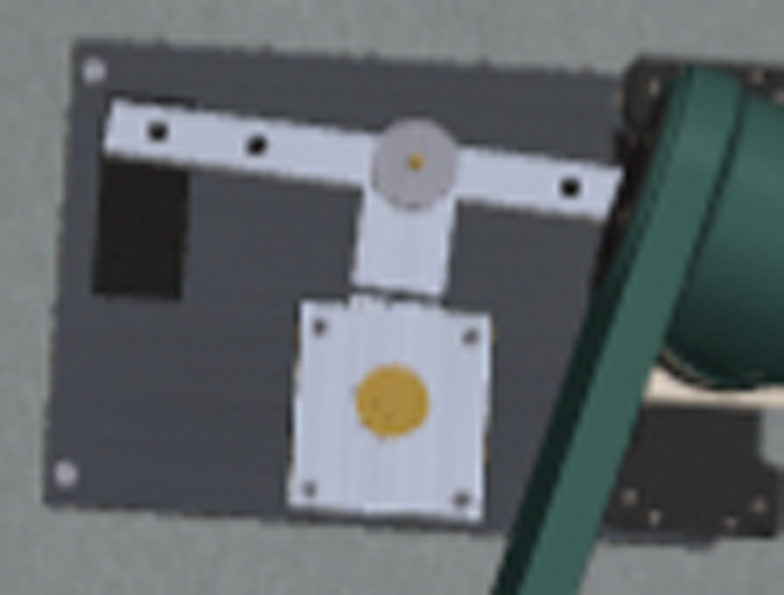

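Run:
```python
from bar import *
print(bar("t15",[(105,153),(365,187),(455,200),(605,217),(400,294),(158,131),(257,145),(570,187)]))
```

```text
[[ 62.4 131.6]
 [ 54.8  17.5]
 [ 51.7 -22. ]
 [ 48.5 -87.8]
 [  9.2  -0.5]
 [ 73.5 109.1]
 [ 70.2  65.6]
 [ 60.6 -71.8]]
```

Run:
```python
from st import *
st()
im,c,o=take("side","s15"); cv2.imwrite("pics/s15c.png",cv2.resize(im[210:280,250:330],(686,600),interpolation=cv2.INTER_CUBIC))
f=lambda x,y,z:np.r_[Rf@np.array([x,y])+t0,z]
for n,P in dict(roofL=f(0,.041,.056),roofR=f(0,-.041,.056),gL=f(.008,.02,.045),gR=f(.008,-.02,.045)).items():
    p=proj(c,[P])[0]; print(n,((p+.5-[250,210])*600/70).round(0))
im=cv2.imread("pics/t15_raw.png");import pickle
cv2.imwrite("pics/t15d.png",cv2.resize(im[195:225,285:325],(800,600),interpolation=cv2.INTER_CUBIC))
c=pickle.load(open("pics/t15.pkl","rb"))
for n,P in dict(roofL=f(0,.041,.056),roofR=f(0,-.041,.056),gL=f(.008,.02,.045),gR=f(.008,-.02,.045)).items():
    p=proj(c,[P])[0]; print(n,((p+.5-[285,195])*20).round(0))
```

```text
t 21.15 tcp fix mm [  -1.7 -101.5] z 77.2 F fix [-2.02  0.82 -6.26] tq [-0.02  0.23  0.02] rot [-3.1403e+00  1.2000e-03 -3.9800e-02] w 0.0256
roofL [332. 162.]
roofR [405. 368.]
gL [378. 238.]
gR [414. 338.]
roofL [ 69. 379.]
roofR [612. 414.]
gL [209. 340.]
gR [471. 357.]
```

View pics/s15c.png

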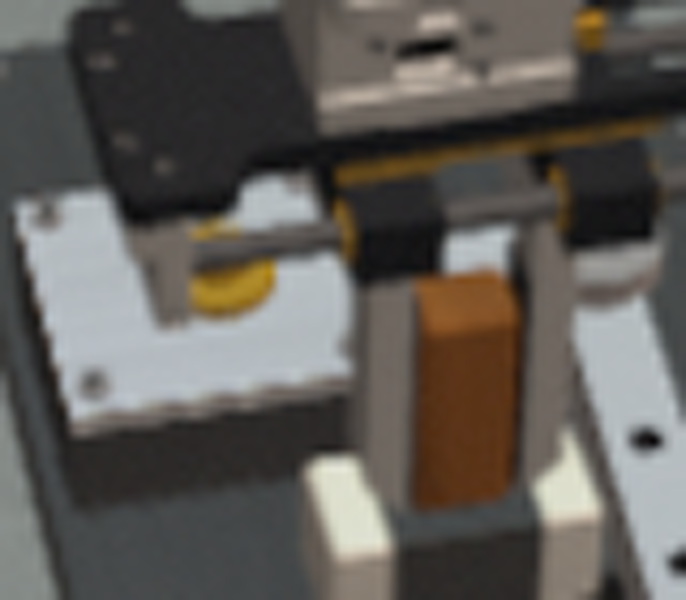

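View pics/t15d.png

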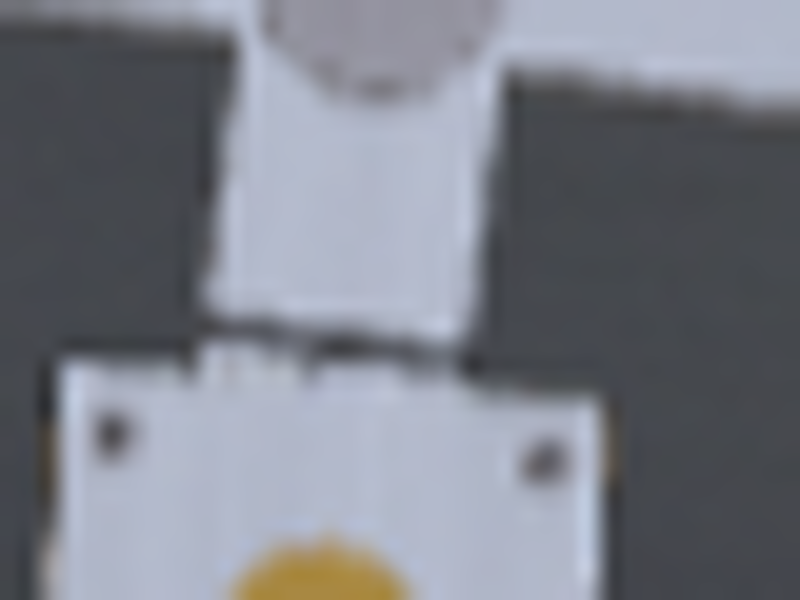

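>>> send_rows --rows '[-4,0,45,0,0,0,0,-15,20,15,0,0,0,0,-18,60,0,0,0,0,0,-18,60,0,0,0,0,0,-18,60,0,0,0,0,0,-18,60,0,0,0,0,0,-18,60,0,0,0,0,0,-10,60,0,0,0,0,0]'

```text
time: 22.2
tool_pos: [0.4565, 0.2548, 0.1439]
ee_rot: [-3.139, -0.004, -0.035]
wrist_force: [1.6, -0.3, -2.8]
width: 0.0259
```

Run:
```python
from st import *
st(); print(get_obs()["tool_pos"])
im,c,o=take("side","s16")
cv2.imwrite("pics/s16c.png",cv2.resize(im[210:280,250:330],(686,600),interpolation=cv2.INTER_CUBIC))
im,c,o=take("top","t16");cv2.imwrite("pics/t16d.png",cv2.resize(im[170:255,245:357],(784,595),interpolation=cv2.INTER_CUBIC))
st(); print(get_obs()["tool_pos"])
```

```text
t 22.2 tcp fix mm [-134.4  278. ] z 143.9 F fix [ 1.56 -0.22 -2.85] tq [-0.07  0.   -0.03] rot [-3.1389 -0.0044 -0.0347] w 0.0259
[0.45651881 0.25477213 0.14392073]
t 22.3 tcp fix mm [-135.6  281.7] z 143.6 F fix [ 0.24 -0.44 -1.88] tq [-0.19  0.06 -0.02] rot [-3.1359e+00 -2.7000e-03 -2.6900e-02] w 0.0258
[0.45544083 0.25848857 0.14356127]
```

View pics/s16.png

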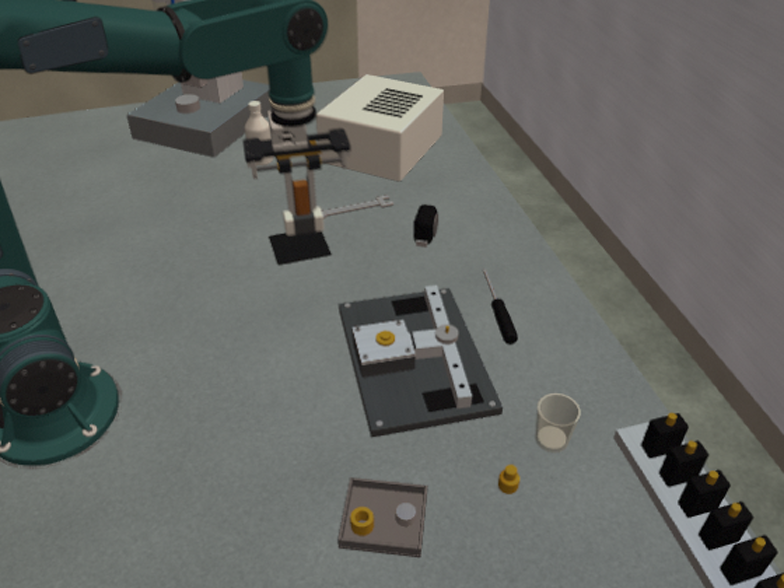

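View pics/s16c.png

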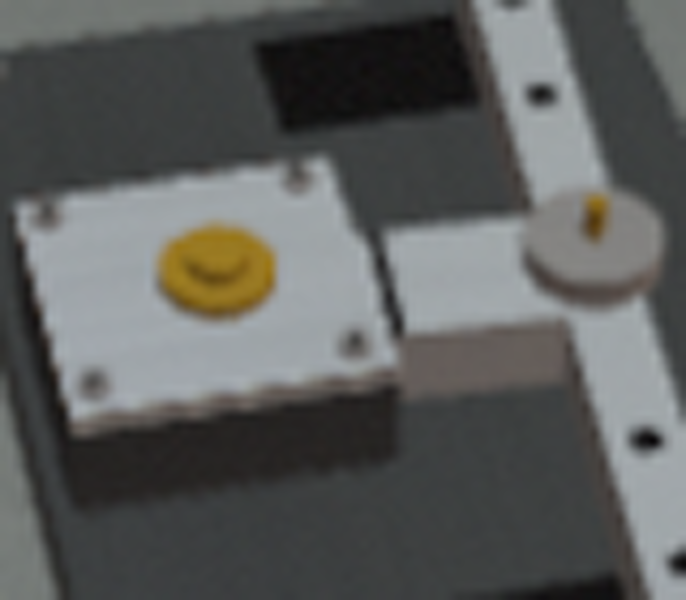

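View pics/t16d.png

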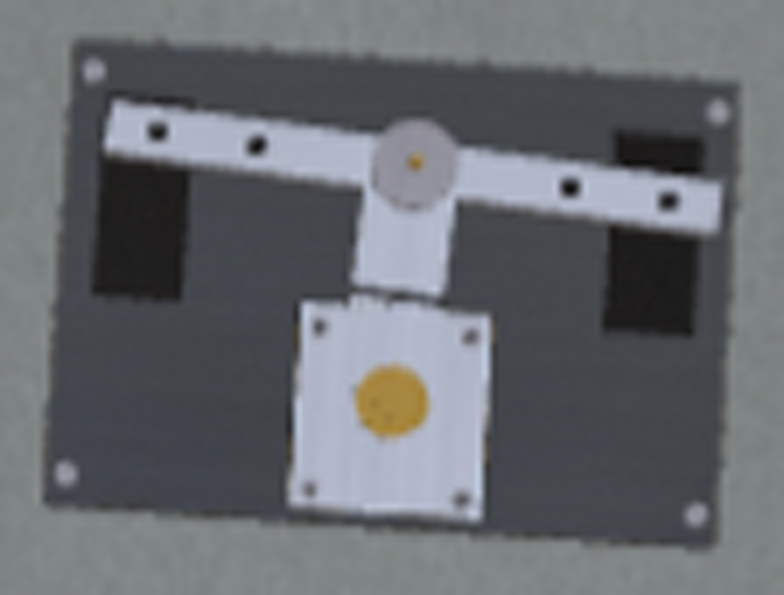

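Run:
```python
from st import *
import pickle
c=pickle.load(open("pics/s16.pkl","rb"));k=600/70
P=lambda x,y:(250-.5+x/k,210-.5+y/k)
print("groove front edge side",((toplane(c,[P(387,232),P(403,337)],.045)[:,:2]-t0)@Rf*1e3).round(1))
print("roof edge side z56,58",((toplane(c,[P(333,160),P(398,365)],.056)[:,:2]-t0)@Rf*1e3).round(1))
c=pickle.load(open("pics/t16.pkl","rb"))
T=lambda x,y:(245-.5+x/7,170-.5+y/7)
print("roof top view",((toplane(c,[T(303,300),T(491,316)],.056)[:,:2]-t0)@Rf*1e3).round(1))
print("cap center",((toplane(c,[T(393,401)],.067)[:,:2]-t0)@Rf*1e3).round(1))
print("roof back top view",((toplane(c,[T(288,507),T(482,521)],.056)[:,:2]-t0)@Rf*1e3).round(1))
print("rests",((toplane(c,[T(613,130),T(704,138),T(693,335),T(603,330),T(93,295),T(181,299)],.020)[:,:2]-t0)@Rf*1e3).round(1))
```

```text
groove front edge side [[ 11.1  21.6]
 [  5.4 -19. ]]
roof edge side z56,58 [[  0.5  41.6]
 [ -1.5 -39.6]]
roof top view [[  3.3  41.8]
 [  1.6 -39.5]]
cap center [[-38.   1.]]
roof back top view [[-85.8  42.6]
 [-86.6 -40.8]]
rests [[  90.5  -92.1]
 [  89.6 -133. ]
 [   1.3 -132.7]
 [   1.   -92.5]
 [   2.   134.2]
 [   2.7   95.2]]
```

>>> send_rows --rows '[-1,41,0,0,0,0,0,-1,40,0,0,0,0,0,0,0,-25,0,0,0,0,0,0,-30,0,0,0,0,0,0,-20,0,0,0,0,0,0,-10,0,0,0,0,0,0,0,0,0,0,0,0,0,0,0,0,0,0]'

```text
time: 23.3
tool_pos: [0.4558, 0.333, 0.0581]
ee_rot: [-3.14, -0.002, -0.037]
wrist_force: [0.7, -0.1, -2.3]
width: 0.0257
```

Run:
```python
from st import *
st(); print(get_obs()["tool_pos"])
im,c,o=take("side","s17")
cv2.imwrite("pics/s17c.png",cv2.resize(im[80:200,140:280],(700,600),interpolation=cv2.INTER_CUBIC))
```

```text
t 23.3 tcp fix mm [-137.9  356.1] z 58.1 F fix [ 0.67 -0.12 -2.33] tq [-0.09  0.03 -0.  ] rot [-3.14e+00 -2.50e-03 -3.66e-02] w 0.0257
[0.45584978 0.33300131 0.05809167]
```

View pics/s17c.png

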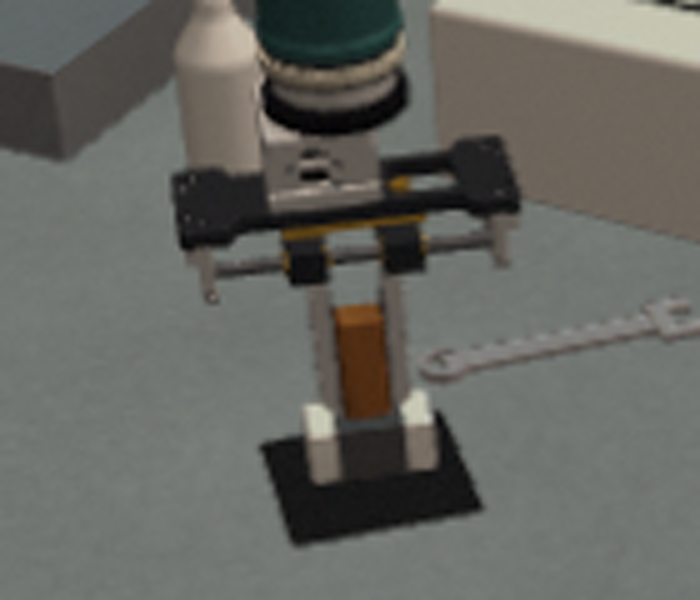

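>>> send_rows --rows '[0,3,-4,0,0,0,0,0,2,-3,0,0,0,0,0,0,-2,0,0,0,0,0,0,-1,0,0,0,0,0,0,-0.7,0,0,0,0,0,0,-0.5,0,0,0,0,0,0,0,0,0,0,0,0,0,0,0,0,0,0]'

```text
time: 24.35
tool_pos: [0.455, 0.3374, 0.0454]
ee_rot: [-3.142, -0.0, -0.037]
wrist_force: [-0.4, -0.3, -1.7]
width: 0.0259
```

Run:
```python
from st import *
st(); print(get_obs()["tool_pos"])
im,c,o=take("side","s18")
cv2.imwrite("pics/s18c.png",cv2.resize(im[140:200,180:250],(700,600),interpolation=cv2.INTER_CUBIC))
```

```text
t 24.35 tcp fix mm [-138.9  360.5] z 45.4 F fix [-0.37 -0.36 -1.66] tq [-0.13  0.1  -0.03] rot [-3.1415e+00 -3.0000e-04 -3.6700e-02] w 0.0259
[0.45499627 0.3374381  0.0454406 ]
```

View pics/s18c.png

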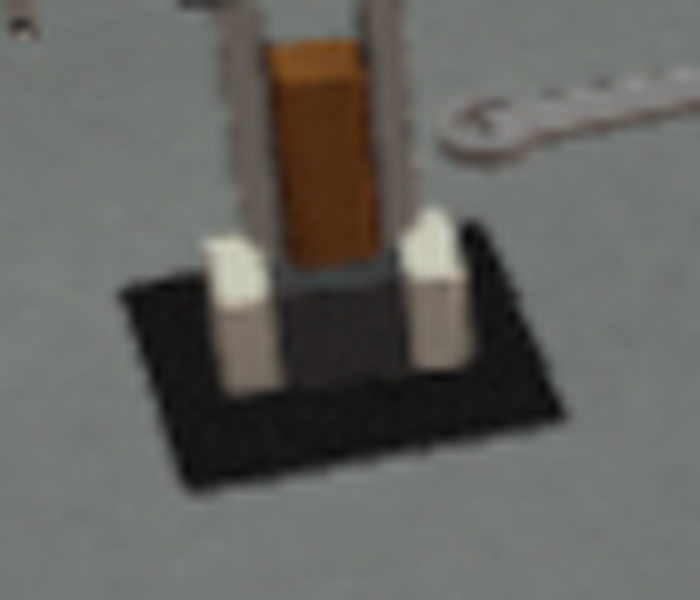

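>>> send_rows --rows '[0,0,-0.5,0,0,0,0,0,0,-0.3,0,0,0,0,0,0,-0.3,0,0,0,0,0,0,0,0,0,0,0,0,0,0,0,0,0,0,0,0,0,0,0,0,0,0,0,0,0,0,0,0,0,0,0,0,0,0,0]'

```text
time: 25.4
tool_pos: [0.455, 0.3375, 0.0454]
ee_rot: [-3.141, -0.001, -0.037]
wrist_force: [-2.0, -1.8, 5.4]
width: 0.0258
```

```bash
python3 st.py
```

```text
t 25.4 tcp fix mm [-138.9  360.6] z 45.4 F fix [-1.92 -1.89  5.37] tq [-0.51  0.72 -0.03] rot [-3.1414e+00 -5.0000e-04 -3.6600e-02] w 0.0258
```

Contact is felt: +5 N in z, so the head is on the pad. Now I'll release it.

>>> send_rows --rows '[0,0,0.3,0,0,0,0.05,0,0,0,0,0,0,0.32,0,0,0,0,0,0,0.45,0,0,0,0,0,0,0.6,0,0,0,0,0,0,0.8,0,0,0,0,0,0,0.8,0,0,0,0,0,0,0.8,0,0,0,0,0,0,0.8]'

```text
time: 26.4
tool_pos: [0.4549, 0.3375, 0.0445]
ee_rot: [-3.142, -0.0, -0.037]
wrist_force: [-0.7, -0.2, -0.1]
width: 0.0751
```

Run:
```python
from st import *
st()
im,c,o=take("side","s19")
cv2.imwrite("pics/s19c.png",cv2.resize(im[130:200,180:250],(600,600),interpolation=cv2.INTER_CUBIC))
```

```text
t 26.4 tcp fix mm [-139.   360.6] z 44.5 F fix [-0.7  -0.27 -0.06] tq [-0.12  0.08 -0.01] rot [-3.1415e+00 -2.0000e-04 -3.6600e-02] w 0.0751
```

View pics/s19c.png

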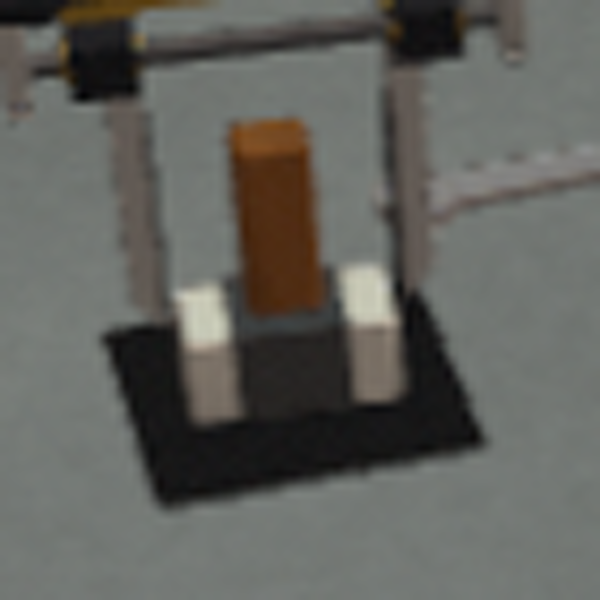

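Mallet stands upright on the pad, and the fingers are clear of the handle at (270,215). Rising straight up.

>>> send_rows --rows '[0,0,15,0,0,0,0.8,0,0,30,0,0,0,0.8,0,0,40,0,0,0,0.8,0,0,40,0,0,0,0.8,-20,20,30,0,0,0,0.8,-40,40,0,0,0,0,0.8,-40,40,0,0,0,0,0.8,0,0,0,0,0,0,0.8]'

```text
time: 27.45
tool_pos: [0.3523, 0.4398, 0.201]
ee_rot: [-3.14, -0.001, -0.031]
wrist_force: [0.6, -0.7, 0.6]
width: 0.0752
```

Run:
```python
from st import *
st()
im,c,o=take("side","s20")
im2,c2,o=take("top","t20")
cv2.imwrite("pics/z20.png",np.hstack([cv2.resize(im[120:200,180:260],(390,390)),cv2.resize(im2[215:285,150:220],(390,390))]))
a=cv2.imread("pics/t16_raw.png")[160:260,240:360].astype(int);print("diff fixture",abs(a-im2[160:260,240:360]).max(),abs(a-im2[160:260,240:360]).mean())
```

```text
t 27.45 tcp fix mm [-245.3  459.1] z 201.0 F fix [ 0.62 -0.68  0.6 ] tq [-0.06  0.12  0.08] rot [-3.1396e+00 -7.0000e-04 -3.0800e-02] w 0.0752
diff fixture 5 1.7486666666666666
```

View pics/t20.png

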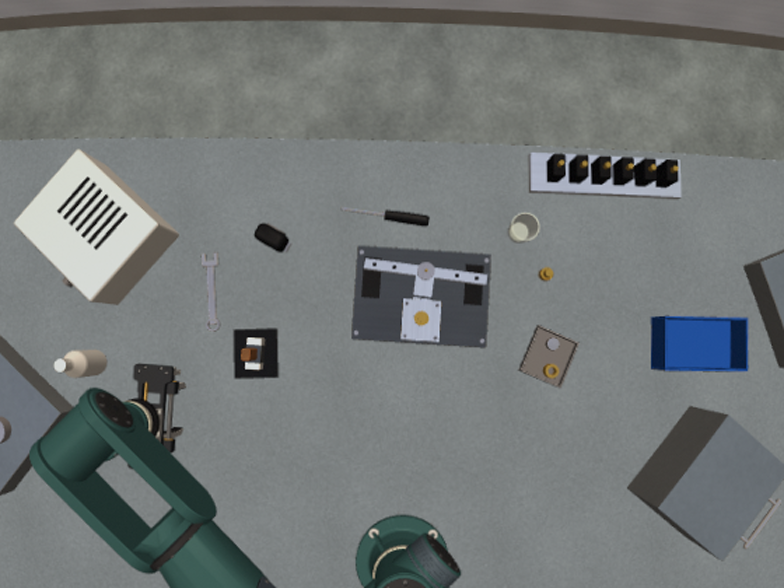

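View pics/z20.png

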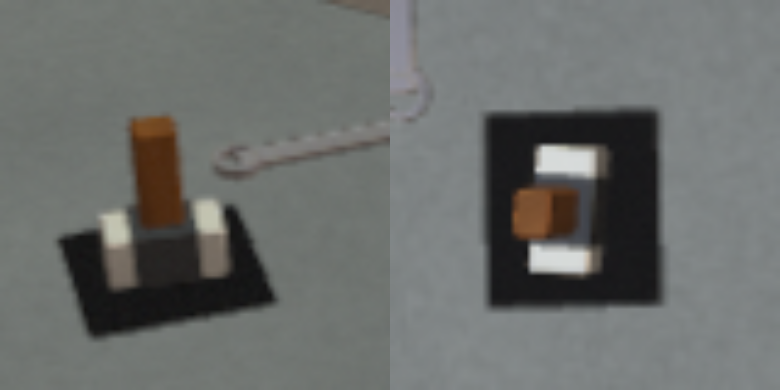

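```bash
python3 -c "
from bench import *
print(close_job())"
```

```text
the job is handed in; nothing more can be done
None
```

The holder is walked out, the mallet is back on its pad, and I handed the job in at about 27.5 s. No verdict was reported.

**What I did:** I took the mallet by its handle and pushed the ears in turn: left, right, left. I pushed at 64–100 mm from the middle rather than at the marked 115 mm points. At the first two spots the tongue did not wedge. Each time I let go, the sprung rests pulled the holder back about 12–17 mm. A fourth push, on the right, was lined up but not needed. I then stood the mallet on its pad, opened the gripper and moved the arm clear.

**Last checks:**
- **Groove:** about 6–9 mm outside the mouth. The side view gave 6–7 mm. The top view gave 9 mm raw, or about 7 mm after correcting for a 1–3 mm disagreement on where the mouth is. All of these are within the 0–19 mm window.
- **Holder:** it rests on both rests, turned by about 0.06 rad. The fixture area looked the same in pictures taken before and after the mallet was put down.
- **Mallet:** it stands upright, judged by eye, within a few millimetres of the pad's middle.
- **Bystanders:** none visibly moved.
- **Forces:** the highest push I read was about 5 N against the 18 N limit. I only had readings at the end of each one-second move, so brief peaks in between were not seen.

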